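# Let the used test cassettes down the transfer chute into the clean-side dish

### The arm

A 7-joint arm with a two-finger parallel gripper is mounted at the origin on a cart in front of the work surface, level with it; the furniture and walls round the work are solid. World frame = base frame: x ahead of the robot, y to its left, z up, the work surface at z = 0. Lengths are in m, angles in rad, forces in N, time in s.
With the tool pointing down it reaches from about 0.35 to 0.9 m from the base axis. Payload 19.9 kg.
Tool frame: the origin (TCP) lies between the finger pads; the fingertips stand 19 mm ahead of it and the grasp point (between the pads) is the TCP; z points along the fingers, y is the direction in which the jaws open and shut (so a half turn about z gives the same grasp; the last joint's range is limited). The gripper opens to 94 mm and grips with 3 to 60 N. Pads are 16 mm wide; open, the fingers measure 119 mm over their backs; the gripper's body (75 mm by 177 mm) begins 78 mm behind the grasp point.
Start: joints at [-1.24, 0.417, -0.01, 1.614, 0.005, 1.111, -0.053], TCP at [0.228, 0.582, 0.224] pointing down, gripper open.
Joint ranges: [-2.81, 2.81], [-0.39, 2.02], [-1.27, 1.25], [0.06, 2.57], [-1.19, 4.33], [0.19, 2], [-2.82, 2.82]. Speed limits (rad/s): [1.89, 1.89, 2.39, 2.39, 3.01, 3.01, 3.01].

### API

Orientations are given as a 3x3 rotation matrix whose columns are the frame's x, y, z axes.
In Python, from rig import robot gives the robot as it stands. Calls block until the motion is done:
- robot.move_ptp(position, orientation): joint-space move of the TCP to a pose.
- robot.move_linear(position, velocity=0.15, frame=None, threshold=None): straight line of the TCP; frame=None keeps the orientation; velocity is the mean speed in m/s. With threshold (N) it stops when the force on the tool has changed by that much, and returns True; else False.
- robot.goto_joints(angles): joint-space move.
- robot.gripper_to(opening): finger opening in m; the grip force is fixed at half the most; returns when the fingers have stopped.
- robot.pause(seconds).
- robot.ik(position, orientation): joint angles nearest the present ones, or None.
- robot.get_state(): the state.
- robot.grab_frame(name): name is "scene" or "side" or "wrist"; returns the picture (420x560x3 uint8, red, green, blue); there is no depth.
- robot.camera_info(name): a dict with "fx", "fy", "cx", "cy" (pixels), "dist" ([k1, k2, p1, p2, k3] as OpenCV has them; the pictures are not rectified), "rvec" (rotation vector, rad) and "tvec" (3), from world to camera coordinates, as OpenCV has them. Camera axes: x right, y down, z forward; pixel columns grow to the right and rows downward; lengths in m; the calibration is good to about 2 mm. A picture is of the moment at which its call begins: read the wrist's pose just before it. camera_info takes no time and is no camera call; for the wrist camera it gives the pose at the moment of the call.
A pose or a line that the arm cannot do raises robot.PlanningError and nothing moves.
- robot.sign_off(): hands the job in, once; it reports no verdict.
The state is a dict: "time": time; "qpos": joint angles; "joint_vel": joint speeds; "effort": joint torques, N m; "ee_pos": TCP position; "tool_rot": TCP orientation; "force": force on the tool from outside, world axes, zero at the start; "moment": the same for the moment, N m; "opening": finger opening in m.
Only numpy, scipy, OpenCV 4.12 (cv2) and the standard library are available. Lean on these libraries where they do the work, as an engineer would, in place of code of your own. Each camera call takes 0.05 s, during which the arm holds its last target.

### The job

Load every used test cassette from the blue mat into the high end of the chute, then swing the red locking bar down until it rests fully in its yellow catch. Then take the green dish by its handle, hold it off the table under the mouth and push the blue paddle with its far end, so that the gate tips and all cassettes slide off into the held dish; draw it back so the gate shuts, and stand the dish with its cassettes on the middle of the black mat. Leave the vials and the marker alone, and the bar in its catch.

Things in the scene. Friction and masses are not known exactly. Their poses are not given: they have to be found in the camera images.
- chute: fixed steel chute on legs; origin on the table below the middle of the mouth's floor edge. +x runs level from the mouth to the high end, +z up, +y to the side where the red bar is hinged. Slippery floor rises at 33 deg from x=0, z=136 mm to x=190, z=259 mm (closed end); 92 mm wide between side walls 38 mm high, 4 mm thick. Turned differently at each start
- chute_load (a point): point on the middle of the sliding floor, 126 mm from the mouth along chute +x, 218 mm up: the open loading place between the bar (x=80 mm) and the closed end (x=190 mm). Cassettes let go here slide down until the shut gate stops them. Axes as the chute's
- chute_mouth (a point): middle of the lower floor edge of the chute, 136 mm above the table; axes as the chute's; pieces slide off toward -x. Legs stand 54 mm either side of the middle at chute x=100 and 172 mm (feet from x=78); nearer the mouth only the gate's paddle hangs under the floor
- bar_hinge (a point): axis of the red bar's hinge on the chute's +y wall, at chute x=80, y=58, z=246 mm; the axis runs along chute x
- bar_push (a point): point on the outer face of the red bar (the face that is on top when it is closed), 90 mm from its hinge: push here. The bar is 12 mm wide, 10 mm thick, 122 mm long with a black 20 mm knob at its end, 128 mm from the hinge
- bar (a joint): red locking bar: 0 = level across the chute in the yellow forked catch on the opposite wall; 1.57 = upright; limit 1.75, leaning out over the hinge side, its end then 371 mm above the table (starts 1.5 to 1.72). Stiff hinge (0.05 N m): it stays where it is left, so push it all the way down
- gate (a joint): spring-loaded tipping gate, hinged just below the mouth's floor edge (chute x=-3, z=130 mm): 0 = shut (plate 52 mm high, square to the chute floor), stop at 1.5. Pushing its paddle toward chute +x tips the plate outward and down until, at 1.2 to 1.4, it is a downhill spout reaching 50 mm past the mouth, lowest end 103 mm above the table. Springs shut when let go (0.03 N m shut, 0.12 N m open)
- gate_paddle (a point): on the blue paddle, 42 mm below the gate's hinge, mid-width. The paddle (56 mm wide, 3 mm thick) is one piece with the gate; when shut it hangs 71 mm down from the hinge, leaning 25 deg toward chute -x, its end 66 mm above the table
- dish_handle (a point): centre of the grip tab of the loose green dish (about 150 g): an upright plate 12 mm thick along dish x, 44 mm wide, top 96 mm and this point 75 mm above the dish's underside, 126 mm from the dish's middle toward dish -x. A shelf 40 mm above the underside joins it to the dish; 35 mm free between tab and dish wall
- dish_floor (a point): middle of the dish's inner floor, 5 mm above its underside. Open box 170 (x) x 130 x 50 mm high, walls 4 mm; plain end at x=+85 mm. Held level in line with the chute, handle away from it, underside 34 to 46 mm above the table, this end meets the paddle; pushed 50 mm past the mouth edge it tips the gate 1.3 rad. Standing on the table the dish is too low for the paddle
- used_mat: thin blue mat, 140 x 330 x 3 mm, fixed, origin at the centre of its underside; the used cassettes start on it
- clean_mat: thin black rubber mat, 170 x 190 x 3 mm, fixed, origin at the centre of its underside; the full dish belongs here
- cas_1_mid (a point): centre of a loose white test cassette, 72 mm (own x) x 24 mm (own y) x 9 mm high, 11 g, grip across the 24 mm; starts flat on the blue mat; may be absent
- cas_2_mid (a point): centre of a loose white test cassette, 72 mm (own x) x 24 mm (own y) x 9 mm high, 11 g, grip across the 24 mm; starts flat on the blue mat; may be absent
- cas_3_mid (a point): centre of a loose white test cassette, 72 mm (own x) x 24 mm (own y) x 9 mm high, 11 g, grip across the 24 mm; starts flat on the blue mat; may be absent
- cas_4_mid (a point): centre of a loose white test cassette, 72 mm (own x) x 24 mm (own y) x 9 mm high, 11 g, grip across the 24 mm; starts flat on the blue mat; may be absent
- cas_5_mid (a point): centre of a loose white test cassette, 72 mm (own x) x 24 mm (own y) x 9 mm high, 11 g, grip across the 24 mm; starts flat on the blue mat; may be absent
- vial_a: bystander: vial with red cap, 23 mm across, 72 mm high, standing; origin at its foot; leave alone
- vial_b: bystander: vial with green cap, same size; leave alone
- marker: bystander: black and white marker pen lying, 135 mm; leave alone

How it is judged:
By the outcome, as a careful person would: the job done as asked, in the order asked, and still so for the second after the job is handed in, with the robot touching nothing.
Of cas_1, cas_2, cas_3, cas_4, cas_5 only 3 to 5 are there at a start; the rules pass over those that are not, and their reading is None.
At some moment in a run one of cas_1, cas_2, cas_3, cas_4, cas_5, dish may be knocked a few centimetres aside while the robot is not near it.
It also fails if it takes over 210 s, if anything falls off the work surface, if the arm or the gripper's body presses on something with over 40 N, if the wrist force passes 120 N, or if a joint passes its speed limit or range.

## Working session

There is one attempt and no reset: what is moved stays moved. The work goes in short steps, each a Python script; the robot and the scene stay as the last script left them, time stands still between calls to the robot, and variables do not carry over. Pictures are saved under pics/ and viewed, and the job is handed in when it is done.

```bash
ls; mkdir -p pics; python3 - <<'E'
from rig import robot
import cv2
for n in ("scene","side","wrist"):
    im=robot.grab_frame(n); cv2.imwrite(f"pics/a_{n}.png",im[:,:,::-1])
    print(n,{k:(v if not hasattr(v,'tolist') else v.tolist()) for k,v in robot.camera_info(n).items()})
s=robot.get_state(); print(s['time'],s['ee_pos'],s['tool_rot'],s['force'],s['opening'])
E
```

```text
pics
scene {'fx': 516.3792314993311, 'fy': 516.3792314993311, 'cx': 276.9514185238329, 'cy': 205.46216579344502, 'dist': [-0.18115735156422744, 0.0, 0.0, 0.0, 0.0], 'rvec': [0.7478927176641115, -2.662783663377494, 1.0125837096551016], 'tvec': [0.5509505617733161, 0.26024738442647377, 1.3392627661237422]}
side {'fx': 538.6444319038982, 'fy': 538.6444319038982, 'cx': 277.75982122332766, 'cy': 203.16139793604472, 'dist': [-0.0012687448226840039, 0.0, 0.0, 0.0, 0.0], 'rvec': [2.4216689812608845, 0.5274205274039431, -0.17281693131426226], 'tvec': [-0.5789268683117548, 0.0021257530574617096, 1.522237768781914]}
wrist {'fx': 351.7731603190871, 'fy': 351.7731603190871, 'cx': 277.3546773447975, 'cy': 212.33256294273312, 'dist': [-0.05468952821623036, 0.0, 0.0, 0.0, 0.0], 'rvec': [-2.4130963249098083, -1.6518814925998524, -0.2100891975600698], 'tvec': [-0.6258166638310952, -0.02703433665598246, 0.39028095308333416]}
0.15 [0.22752073 0.58183044 0.22397762] [[-9.31327264e-01  3.64183262e-01 -2.79830639e-04]
 [ 3.64183364e-01  9.31326844e-01 -8.87387945e-04]
 [-6.25580502e-05 -9.28358251e-04 -9.99999567e-01]] [-0.15412992  0.5508847  -0.42368055] 0.09408043638276091
```

View pics/a_scene.png

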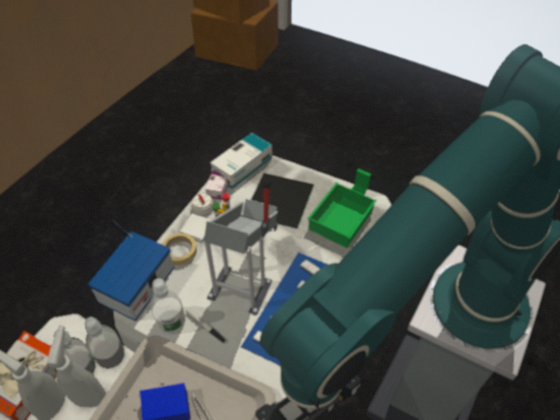

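View pics/a_side.png

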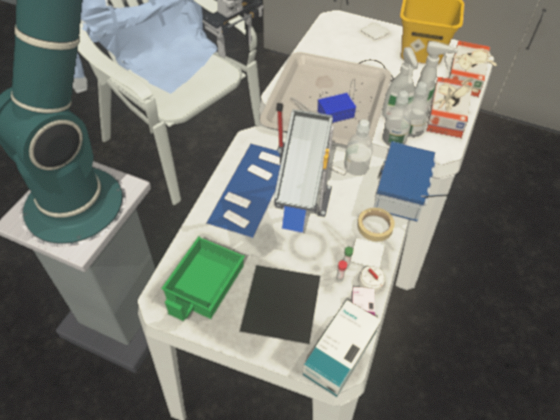

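View pics/a_wrist.png

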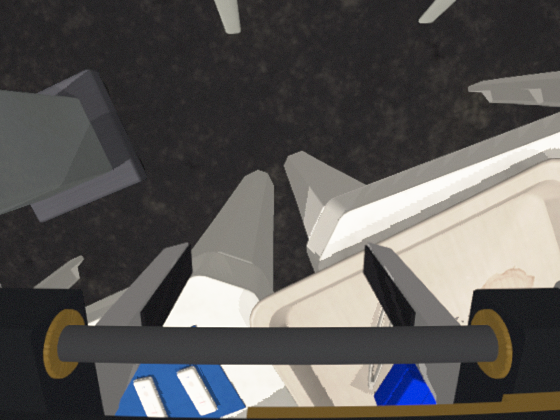

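Scene: chute in the middle (side ~(305,165)), four cassettes on the blue mat at side ~(265,158), (258,172), (237,198), (236,218), dish at (205,275), black mat at (282,302). Helpers next and coarse positions.

```bash
cat > h.py <<'E'
import numpy as np, cv2
from rig import robot
def cam(n):
    c=robot.camera_info(n)
    R,_=cv2.Rodrigues(np.array(c['rvec'],float)); t=np.array(c['tvec'],float)
    K=np.array([[c['fx'],0,c['cx']],[0,c['fy'],c['cy']],[0,0,1]]); return dict(K=K,d=np.array(c['dist'],float),R=R,t=t,C=-R.T@t)
def rays(c,px):
    u=cv2.undistortPoints(np.array(px,float).reshape(-1,1,2),c['K'],c['d']).reshape(-1,2)
    v=np.c_[u,np.ones(len(u))]@c['R']; return v/np.linalg.norm(v,axis=1,keepdims=True)
def onz(c,px,z):
    v=rays(c,px); return c['C']+v*((z-c['C'][2])/v[:,2])[:,None]
def tri(obs): # list of (cam,px)
    A=np.zeros((3,3));b=np.zeros(3); L=[]
    for c,p in obs:
        v=rays(c,p)[0]; M=np.eye(3)-np.outer(v,v); A+=M;b+=M@c['C']; L.append((M,c['C']))
    X=np.linalg.solve(A,b); return X,max(np.linalg.norm(M@(X-C)) for M,C in L)
def proj(c,X):
    r,_=cv2.Rodrigues(c['R']); return cv2.projectPoints(np.array(X,float).reshape(-1,1,3),r,c['t'],c['K'],c['d'])[0].reshape(-1,2)
def grab(n,name=None):
    c=cam(n); im=robot.grab_frame(n)
    if name: cv2.imwrite(f'pics/{name}.png',im[:,:,::-1]); np.savez(f'pics/{name}.npz',im=im,**c)
    return c,im
def load(name):
    d=np.load(f'pics/{name}.npz'); return {k:d[k] for k in ('K','d','R','t','C')},d['im']
def rotz(yaw): # tool pointing down, jaws (tool y) along direction yaw in world
    y=np.array([np.cos(yaw),np.sin(yaw),0]); z=np.array([0,0,-1.]); x=np.cross(y,z); return np.c_[x,y,z]
E
python3 - <<'E'
from h import *
c=cam('side'); 
for nm,p,z in [('cas',[(265,158),(258,172),(237,198),(236,218)],.008),('mat',[(246,145),(280,150),(209,222),(246,233)],.003),('black',[(258,266),(320,278),(241,329),(308,341)],.003),('dishtop',[(202,239),(245,257),(162,287),(214,314)],.05),('paddle',[(293,218)],.08),('top chute',[(308,114),(333,118)],.297),('tray',[(300,55),(390,70),(262,115)],.03),('vials',[(342,274),(348,262)],.0)]:
    print(nm,onz(c,p,z).round(3).tolist())
E
python3 -c "
import cv2
im=cv2.imread('pics/a_side.png')[90:350,150:400];cv2.imwrite('pics/a_side_z.png',cv2.resize(im,None,fx=3,fy=2.3*3/2.3,interpolation=3)[:600*2])
im=cv2.resize(im,(575,598),interpolation=3);cv2.imwrite('pics/a_side_z.png',im)"
```

```text
cas [[0.42, 0.382, 0.008], [0.425, 0.322, 0.008], [0.414, 0.208, 0.008], [0.444, 0.143, 0.008]]
mat [[0.341, 0.411, 0.003], [0.445, 0.436, 0.003], [0.381, 0.103, 0.003], [0.49, 0.113, 0.003]]
black [[0.565, 0.032, 0.003], [0.724, 0.066, 0.003], [0.604, -0.143, 0.003], [0.762, -0.105, 0.003]]
dishtop [[0.412, 0.019, 0.05], [0.537, 0.016, 0.05], [0.393, -0.144, 0.05], [0.542, -0.155, 0.05]]
paddle [[0.606, 0.159, 0.08]]
top chute [[0.572, 0.316, 0.297], [0.633, 0.328, 0.297]]
tray [[0.329, 0.867, 0.03], [0.643, 0.921, 0.03], [0.341, 0.529, 0.03]]
vials [[0.771, 0.102, 0.0], [0.773, 0.143, 0.0]]
```

View pics/a_side_z.png

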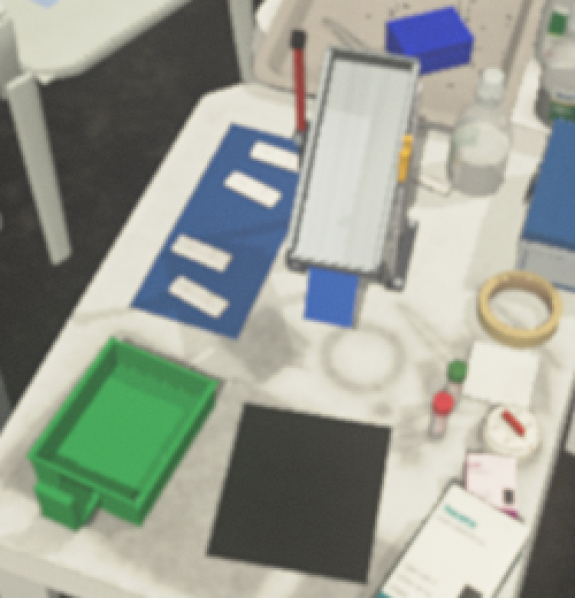

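```bash
python3 - <<'E'
from h import *
s=robot.get_state(); T=np.array(s['tool_rot']); p=np.array(s['ee_pos']); c=cam('wrist')
print('cam in tool',T.T@(c['C']-p)); print('cam axes in tool\n',T.T@c['R'].T)
print('yaw of tool y',np.degrees(np.arctan2(T[1,1],T[0,1])))
for pos in [(.42,.25,.35),(.42,.1,.4),(.45,.1,.35),(.5,.0,.4)]:
  for yaw in (0,90,180,-90,68):
    q=robot.ik(np.array(pos),rotz(np.radians(yaw))); print(pos,yaw,None if q is None else np.round(q,2))
E
```

```text
cam in tool [ 0.07339519  0.00100014 -0.16018889]
cam axes in tool
 [[ 2.43951521e-03 -9.67945178e-01 -2.51149718e-01]
 [ 9.99996981e-01  2.28704659e-03  8.98954328e-04]
 [-2.95747399e-04 -2.51151153e-01  9.67947835e-01]]
yaw of tool y 68.64266245875567
(0.42, 0.25, 0.35) 0 [-0.95  0.07  0.38  1.78 -0.02  1.3  -0.57]
(0.42, 0.25, 0.35) 90 [-0.73  0.07  0.13  1.77 -0.01  1.3   0.98]
(0.42, 0.25, 0.35) 180 [-0.58  0.07 -0.02  1.77  0.    1.3   2.54]
(0.42, 0.25, 0.35) -90 [-1.12  0.07  0.55  1.79 -0.04  1.3  -2.13]
(0.42, 0.25, 0.35) 68 [-0.78  0.07  0.19  1.78 -0.01  1.3   0.6 ]
(0.42, 0.1, 0.4) 0 [-0.86 -0.1   0.52  1.81  0.05  1.41 -0.36]
(0.42, 0.1, 0.4) 90 [-0.69 -0.08  0.36  1.81  0.03  1.41  1.23]
(0.42, 0.1, 0.4) 180 [-0.61 -0.08  0.29  1.81  0.02  1.41  2.81]
(0.42, 0.1, 0.4) -90 [-0.91 -0.1   0.56  1.81  0.05  1.42 -1.93]
(0.42, 0.1, 0.4) 68 [-0.72 -0.09  0.39  1.81  0.03  1.41  0.85]
(0.45, 0.1, 0.35) 0 [-0.81  0.    0.53  1.84 -0.    1.3  -0.28]
(0.45, 0.1, 0.35) 90 [-0.64  0.01  0.36  1.84 -0.    1.3   1.29]
(0.45, 0.1, 0.35) 180 None
(0.45, 0.1, 0.35) -90 [-0.9  -0.    0.62  1.84  0.    1.3  -1.85]
(0.45, 0.1, 0.35) 68 [-0.67  0.    0.39  1.84 -0.    1.3   0.91]
(0.5, 0.0, 0.4) 0 [-0.7   0.07  0.68  1.68 -0.04  1.41 -0.01]
(0.5, 0.0, 0.4) 90 [-0.6   0.07  0.57  1.68 -0.04  1.41  1.55]
(0.5, 0.0, 0.4) 180 None
(0.5, 0.0, 0.4) -90 [-0.81  0.07  0.8   1.68 -0.05  1.41 -1.57]
(0.5, 0.0, 0.4) 68 [-0.62  0.07  0.59  1.68 -0.04  1.41  1.17]
```

```bash
python3 - <<'E'
from h import *
robot.move_ptp(np.array([.40,.27,.42]),rotz(np.radians(90))); robot.pause(.3); grab('wrist','w1')
robot.move_ptp(np.array([.45,.06,.42]),rotz(np.radians(90))); robot.pause(.3); grab('wrist','w2'); grab('scene','s2'); grab('side','d2')
print(robot.get_state()['time'],robot.get_state()['ee_pos'])
E
```

```text
3.325 [0.45000716 0.06028284 0.41998491]
```

View pics/w1.png

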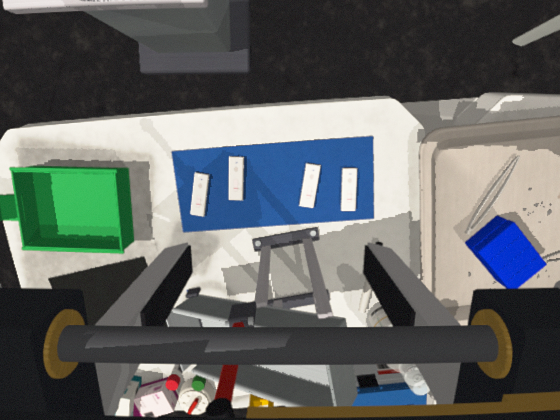

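View pics/w2.png

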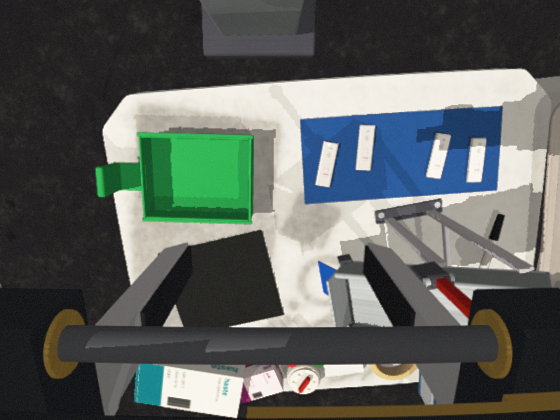

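View pics/s2.png

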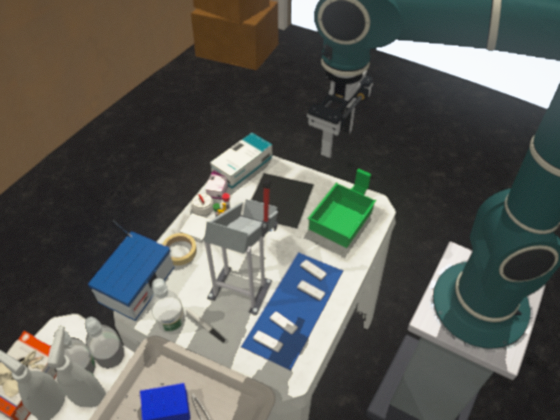

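```bash
cat >> h.py <<'E'
def casfind(c,im,region=None,z=.012):
    """white blobs inside blue mat -> list of (xy centre, yaw of long axis, L, W, centre px)"""
    hsv=cv2.cvtColor(im,cv2.COLOR_RGB2HSV)
    blue=cv2.inRange(hsv,(100,110,30),(118,255,255))
    n,l,st,_=cv2.connectedComponentsWithStats(blue)
    k=1+np.argmax(st[1:,4]); cs,_=cv2.findContours((l==k).astype(np.uint8),cv2.RETR_EXTERNAL,cv2.CHAIN_APPROX_NONE)
    hull=np.zeros(blue.shape,np.uint8); cv2.fillPoly(hull,[cv2.convexHull(cs[0])],255)
    w=cv2.inRange(hsv,(0,0,120),(180,70,255))&hull
    out=[]
    for cn in cv2.findContours(w,cv2.RETR_EXTERNAL,cv2.CHAIN_APPROX_NONE)[0]:
        if cv2.contourArea(cn)<150: continue
        P=onz(c,cn.reshape(-1,2),z)[:,:2]
        (x,y),(a,b),ang=cv2.minAreaRect((P*1000).astype(np.float32))
        if a<b: a,b,ang=b,a,ang+90
        out.append((x/1000,y/1000,ang%180,a,b,cn.reshape(-1,2).mean(0)))
    return sorted(out,key=lambda o:o[1])
E
python3 - <<'E'
from h import *
O={}
for n in('w1','w2'):
    c,im=load(n); O[n]=(c,casfind(c,im))
    for o in O[n][1]: print(n,np.round(o[:5],4),o[5].round(1))
for a,b in zip(O['w1'][1],O['w2'][1]): X,e=tri([(O['w1'][0],a[5]),(O['w2'][0],b[5])]); print(X.round(4),round(e,4))
robot.move_ptp(np.array([.48,.26,.46]),rotz(np.radians(-90))); robot.pause(.3); grab('wrist','w3')
robot.move_ptp(np.array([.50,.08,.46]),rotz(np.radians(-90))); robot.pause(.3); grab('wrist','w4')
print(robot.get_state()['time'])
E
```

```text
w1 [4.439000e-01 1.423000e-01 1.705741e+02 7.234530e+01 2.400690e+01] [199. 194.]
w1 [  0.4172   0.2035 178.2198  72.2478  24.5157] [235.4 178. ]
w1 [  0.4286   0.324  172.0086  72.0497  25.3071] [309.4 185.1]
w1 [ 0.4347  0.3886  1.0218 70.495  25.8991] [348.6 188.8]
w2 [4.435000e-01 1.408000e-01 1.707169e+02 7.217190e+01 2.498460e+01] [326.3 163.4]
w2 [  0.4168   0.2019 177.4035  72.0587  25.5192] [364.8 147.3]
w2 [  0.4286   0.3225 172.3997  72.4768  26.7449] [438.  155.7]
w2 [ 0.4351  0.387   0.5784 71.9808 27.2279] [475.9 160. ]
[0.4433 0.1416 0.009 ] 0.0006
[0.4168 0.2028 0.0085] 0.0004
[0.4287 0.3246 0.0076] 0.0001
[0.4349 0.3898 0.007 ] 0.0001
7.6417
```

View pics/w3.png

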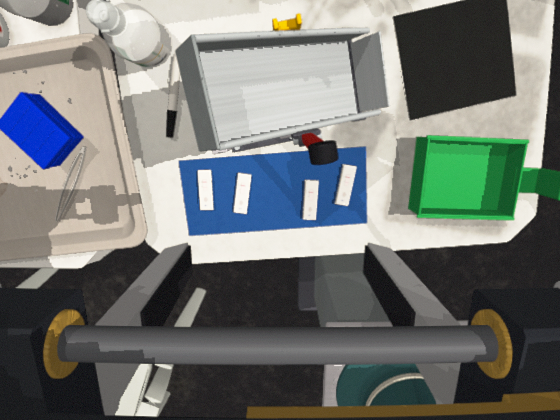

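View pics/w4.png

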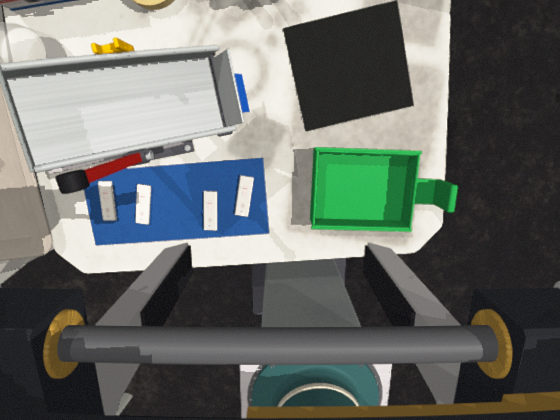

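Both show the chute clearly from above: w3 trough (180–388, 25–150), w4 trough (0–245, 45–170), gate at the right with blue paddle, yellow catch on top, bar on the lower side. Zooming for corners.

```bash
python3 - <<'E'
import cv2
a=cv2.imread('pics/w3.png')[0:170,170:400];cv2.imwrite('pics/w3z.png',cv2.resize(a,None,fx=3.4,fy=3.4,interpolation=2))
a=cv2.imread('pics/w4.png')[30:200,0:260];cv2.imwrite('pics/w4z.png',cv2.resize(a,None,fx=3,fy=3,interpolation=2))
E
```

```text
(no output)
```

View pics/w3z.png

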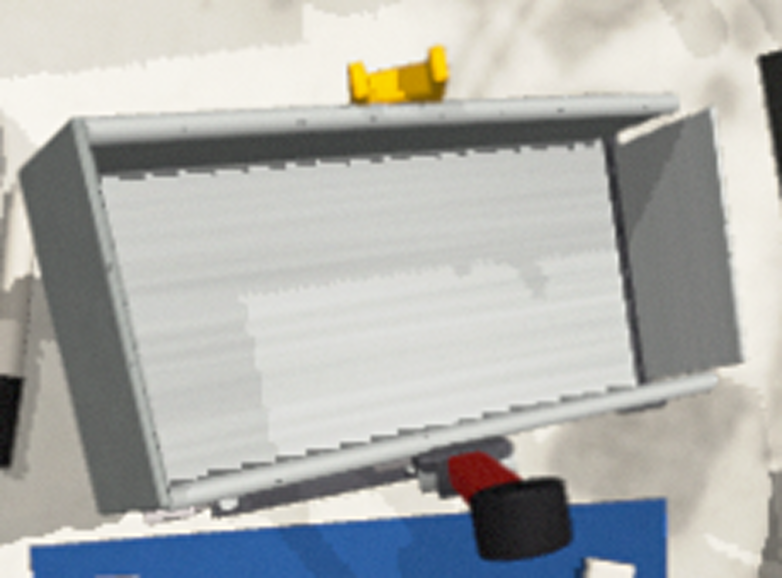

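View pics/w4z.png

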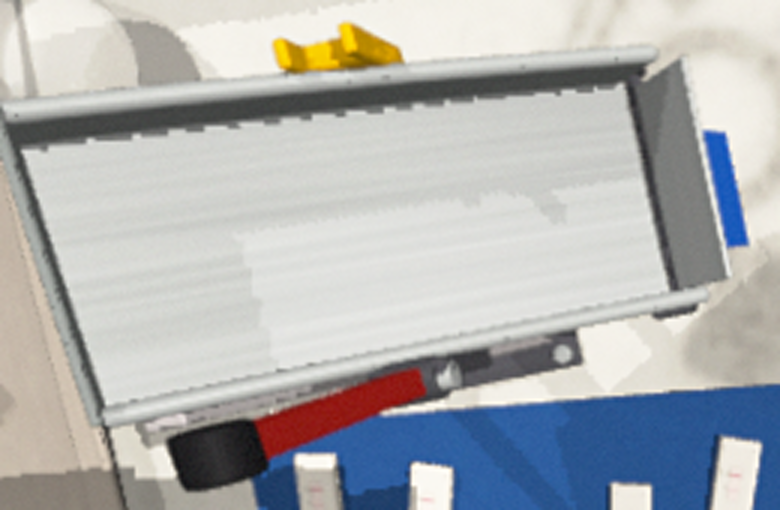

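```bash
python3 - <<'E'
from h import *
c3,_=load('w3'); c4,_=load('w4')
P3=lambda u,v:((u+.5)/3.4-.5+170,(v+.5)/3.4-.5)
P4=lambda u,v:((u+.5)/3-.5,(v+.5)/3-.5+30)
pts={}
for n,a,b in [('mouth-y',(604,142),(630,85)),('mouth+y',(638,386),(670,290)),('hi-y',(103,178),(22,148)),('hi+y',(168,482),(88,408)),
 ('rim mouth -y',(678,97),(657,50)),('rim mouth+y',(717,377),(707,292)),('gate top -y',(712,108),(685,57)),('gate top+y',(742,362),(729,277)),('catch',(437,47),(347,25))]:
    X,e=tri([(c3,P3(*a)),(c4,P4(*b))]); pts[n]=X; print(n,X.round(4),round(e,4))
m=(pts['mouth-y']+pts['mouth+y'])/2; h=(pts['hi-y']+pts['hi+y'])/2
print(m,h,'yaw from axis',np.degrees(np.arctan2(*(h-m)[1::-1])),'from mouth edge',np.degrees(np.arctan2(*(pts['mouth+y']-pts['mouth-y'])[1::-1]))-90,'len',np.linalg.norm((h-m)[:2]),np.linalg.norm(pts['mouth+y']-pts['mouth-y']))
E
```

```text
mouth-y [0.6544 0.1707 0.13  ] 0.0005
mouth+y [0.5652 0.1547 0.1361] 0.0011
hi-y [0.6122 0.329  0.292 ] 0.0002
hi+y [0.5346 0.3131 0.3014] 0.0006
rim mouth -y [0.6612 0.1525 0.1688] 0.0007
rim mouth+y [0.5663 0.134  0.173 ] 0.0004
gate top -y [0.6577 0.141  0.1712] 0.0003
gate top+y [0.5721 0.1249 0.1717] 0.0001
catch [0.6538 0.2414 0.2516] 0.0005
[0.60980327 0.16268197 0.13305282] [0.57339222 0.32104424 0.29671909] yaw from axis 102.94854915644004 from mouth edge -259.80780060140165 len 0.16249422778571232 0.09074821747588198
```

```bash
python3 - <<'E'
from h import *
c3,_=load('w3'); c4,_=load('w4')
P3=lambda u,v:((u+.5)/3.4-.5+170,(v+.5)/3.4-.5)
P4=lambda u,v:((u+.5)/3-.5,(v+.5)/3-.5+30)
for n,a,b in [('rim-y',[(80,118),(675,93)],[(8,103),(650,46)]),('rim+y',[(172,505),(715,385)],[(110,424),(703,298)]),('floor-y',[(110,178),(600,142)],[(25,148),(625,87)]),('floor+y',[(180,480),(634,385)],[(100,406),(665,291)])]:
    n3=np.cross(*rays(c3,[P3(*p) for p in a])); n4=np.cross(*rays(c4,[P4(*p) for p in b])); d=np.cross(n3,n4); d/=np.linalg.norm(d)*np.sign(d[2])
    print(n,d.round(3),'yaw',np.degrees(np.arctan2(d[1],d[0])).round(2),'slope',np.degrees(np.arcsin(d[2])).round(2))
# end wall, gate edges lateral on rim height
print(onz(c3,[P3(80,118),P3(165,503)],.291), onz(c4,[P4(8,103),P4(105,424)],.291))
# feet
E
```

```text
rim-y [-0.164  0.821  0.547] yaw 101.3 slope 33.15
rim+y [-0.172  0.857  0.485] yaw 101.36 slope 29.02
floor-y [-0.107  0.977  0.187] yaw 96.22 slope 10.8
floor+y [-0.169  0.854  0.492] yaw 101.16 slope 29.48
[[0.62669741 0.33447658 0.291     ]
 [0.52899421 0.3158982  0.291     ]] [[0.62577713 0.33239024 0.291     ]
 [0.52758025 0.31566655 0.291     ]]
```

```bash
cat >> h.py <<'E'
YAW=np.radians(101.1); M0=np.array([.610,.1625,0])
U=np.array([np.cos(YAW),np.sin(YAW),0]); V=np.array([-np.sin(YAW),np.cos(YAW),0])
def ch(x,y,z): return M0+U*x+V*y+np.array([0,0,z])
E
python3 - <<'E'
from h import *
D={n:load(n) for n in('w1','w2','w3','w4')}
# knob dark ellipse centers approx
P3=lambda u,v:((u+.5)/3.4-.5+170,(v+.5)/3.4-.5)
P4=lambda u,v:((u+.5)/3-.5,(v+.5)/3-.5+30)
X,e=tri([(D['w3'][0],P3(524,518)),(D['w4'][0],P4(217,455))]); r=X-M0; print('knob',X,e,'chute',r@U,r@V,r[2], 'ang',np.arctan2(r[2]-.246,-(r@V-.058)))
X,e=tri([(D['w3'][0],P3(437,47)),(D['w4'][0],P4(347,25))]); r=X-M0; print('catch tip chute',r@U,r@V,r[2])
for n in('w3','w4'):
    c,im=D[n]; im=im[:,:,::-1].copy()
    for p in [ch(0,46,.136),ch(0,-46,.136),ch(-.0207,50,.168) if 0 else ch(-.0207,.05,.168),ch(-.0207,-.05,.168),ch(.169,.05,.291),ch(.169,-.05,.291),ch(.08,.058,.246),ch(.126,0,.218),ch(0,.046,.136),ch(0,-.046,.136),ch(0,.046,.136),ch(-.0213,0,.0916)]:
        q=proj(c,p)[0]
        if abs(q).max()<600: cv2.circle(im,tuple(int(round(v)) for v in q),2,(255,0,255),-1)
    cv2.imwrite(f'pics/{n}o.png',cv2.resize(im[0:200],None,fx=1.4,fy=1.4))
E
```

```text
knob [0.53168619 0.22903733 0.37514225] 0.0003304276909929075 chute 0.08036972674497117 0.06403886800098295 0.37514224505185556 ang 1.61752365589925
catch tip chute 0.06899205206683107 -0.05815617079102769 0.25159331983363314
```

View pics/w3o.png

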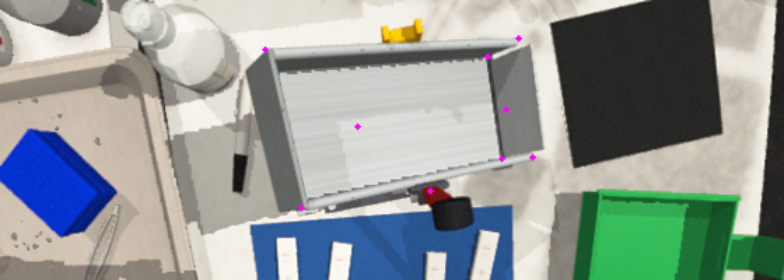

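View pics/w4o.png

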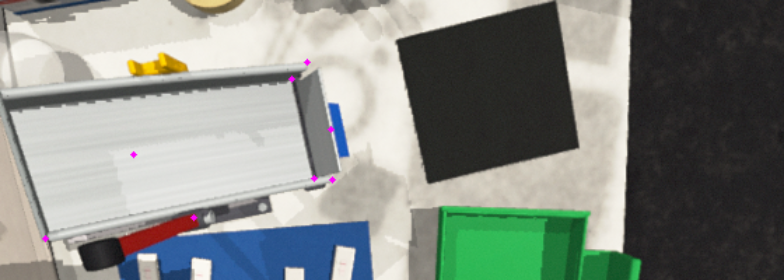

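Overlay matches: mouth (0.610, 0.1625), yaw 101.1°, bar at 1.62 rad. Now load the first cassette, re-detecting before each pick.

```bash
cat >> h.py <<'E'
def pick_and_load(tag,fine=True):
    R=rotz(np.radians(90)); RL=rotz(YAW)
    robot.move_ptp(np.array([.40,.30,.38]),R); robot.gripper_to(.05); robot.pause(.15)
    c,im=grab('wrist',tag); L=casfind(c,im); print('seen',[np.round(o[:5],3).tolist() for o in L])
    if not L: return False
    o=L[-1]; a=o[2] if o[2]<90 else o[2]-180
    Rg=rotz(np.radians(90+a)); p=np.array([o[0],o[1],.12])
    robot.move_ptp(p,Rg)
    p[2]=.045; robot.move_linear(p,.15); p[2]=.0245; hit=robot.move_linear(p,.05,threshold=8)
    robot.gripper_to(0.0); s=robot.get_state(); print('hit',hit,'z',s['ee_pos'][2],'opening',s['opening'],'a',a)
    p[2]=.10; robot.move_linear(p,.2); 
    robot.move_ptp(np.array([.43,.35,.36]),R)
    print('open after lift',robot.get_state()['opening'])
    w=ch(.126,-.004,.36); robot.move_ptp(w,RL); 
    w[2]=.266; h=robot.move_linear(w,.12,threshold=10); print('load hit',h,robot.get_state()['ee_pos'])
    robot.pause(.2); robot.gripper_to(.038); robot.pause(.3)
    w[2]=.36; robot.move_linear(w,.25); robot.move_ptp(np.array([.43,.35,.37]),R); print('t',robot.get_state()['time'])
    return True
E
python3 - <<'E'
from h import *
for p,R in [((.43,.35,.36),rotz(np.pi/2)),(ch(.126,-.004,.266),rotz(YAW)),((.4435,.1416,.0245),rotz(np.radians(81)))]: print(robot.ik(np.array(p),R))
print(pick_and_load('p1'))
robot.move_ptp(np.array([.40,.27,.42]),rotz(np.radians(-90))); grab('wrist','p1b'); grab('side','p1s')
E
```

```text
[-1.38549321  0.23967261  0.7870346   1.62766538 -0.17332111  1.34639354
  0.99677811]
[ 0.18562554  0.66948196 -1.08570748  1.45680255  0.59451652  1.371177
  0.83789971]
[-0.79130391  0.50433556  0.49752522  2.1535103  -0.43419713  0.58021804
  1.43621305]
seen [[0.444, 0.143, 170.328, 72.038, 25.583], [0.417, 0.203, 177.918, 71.69, 24.599], [0.429, 0.324, 171.972, 72.112, 25.067], [0.435, 0.389, 0.94, 70.63, 25.417]]
hit False z 0.024623117861681577 opening 0.023373927411912482 a 0.9397671222686768
open after lift 0.023679436535377747
load hit False [0.58993453 0.28700302 0.26677747]
t 19.4917
True
```

View pics/p1b.png

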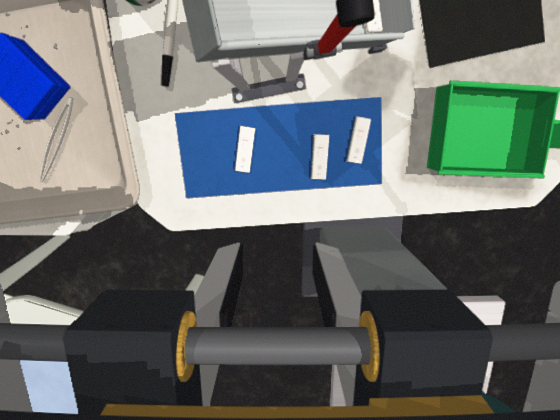

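```bash
python3 -c "
import cv2
im=cv2.imread('pics/p1s.png')[90:250,200:400];cv2.imwrite('pics/p1sz.png',cv2.resize(im,None,fx=3.5,fy=3.5,interpolation=2))"
```

```text
(no output)
```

View pics/p1sz.png

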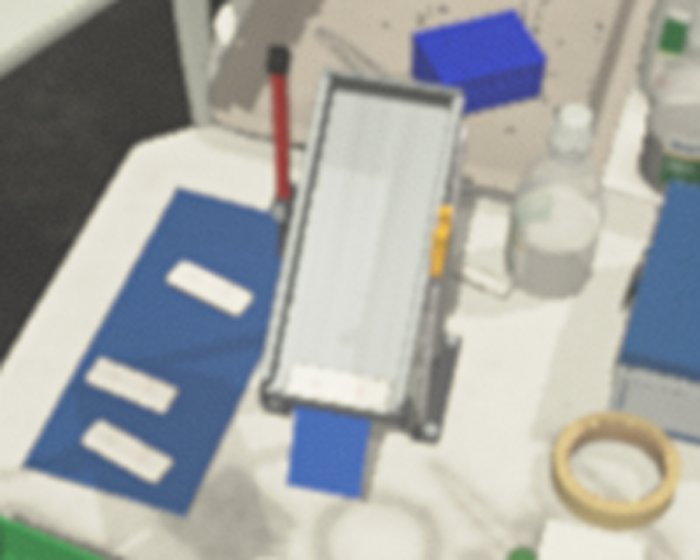

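The cassette lies flat across the floor against the gate (zoom (340,385)), and the gate is shut. Same for the other three.

```bash
python3 - <<'E'
from h import *
for i in (2,3,4):
    print(pick_and_load(f'p{i}'))
robot.move_ptp(np.array([.40,.30,.38]),rotz(np.radians(90))); c,im=grab('wrist','p5'); print(casfind(c,im)); grab('side','p5s')
im=cv2.imread('pics/p5s.png')[90:250,200:400];cv2.imwrite('pics/p5sz.png',cv2.resize(im,None,fx=3.5,fy=3.5,interpolation=2))
E
```

```text
seen [[0.444, 0.143, 170.327, 72.038, 25.583], [0.417, 0.203, 177.916, 71.69, 24.544], [0.429, 0.324, 171.788, 72.06, 25.163]]
hit False z 0.024611960873357607 opening 0.023558018753377933 a -8.211921691894531
open after lift 0.02367992260862116
load hit False [0.58980636 0.28722065 0.2668167 ]
t 34.0667
True
seen [[0.444, 0.142, 170.957, 72.5, 24.65], [0.417, 0.204, 177.906, 71.692, 24.709]]
hit False z 0.02458337365608123 opening 0.02386796784628905 a -2.09356689453125
open after lift 0.023488330839622342
load hit False [0.5898127  0.28721728 0.26681261]
t 43.4583
True
seen [[0.444, 0.142, 170.879, 72.503, 24.691]]
hit False z 0.024585733253572547 opening 0.023333276666182335 a -9.120643615722656
open after lift 0.023682227675049572
load hit False [0.58981713 0.28720737 0.26681384]
t 53.0583
True
[]
```

View pics/p5sz.png

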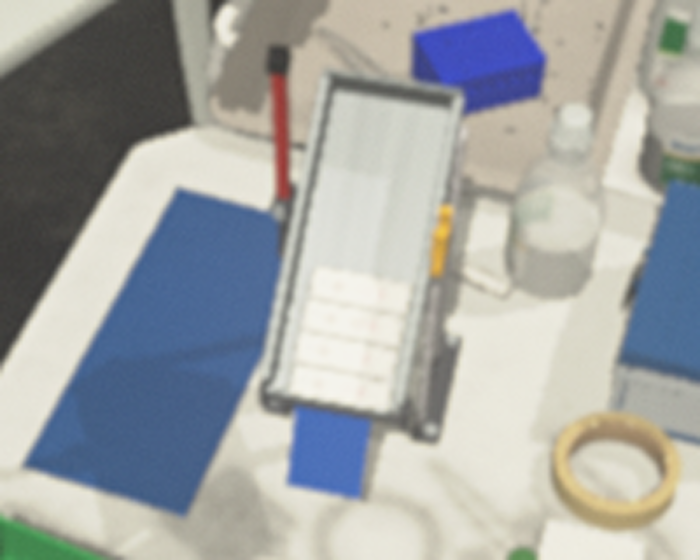

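View pics/p5.png

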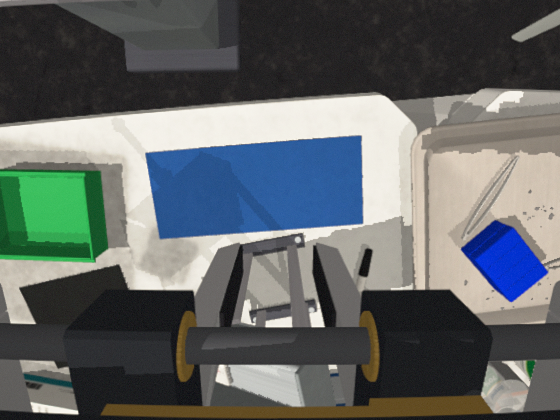

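All four cassettes sit in the chute against the gate, and the mat is empty. Now the bar.

```bash
python3 - <<'E'
from h import *
R=rotz(YAW); r=.095
def tcp(th,pen=.001):
    y=.058-r*np.cos(th)+(.005-pen)*np.sin(th); z=.246+r*np.sin(th)+(.005-pen)*np.cos(th)
    return ch(.080,y+.008,z+.019)
robot.gripper_to(0.0)
robot.move_ptp(ch(.08,.115,.45),R)
p=tcp(1.72); robot.move_linear(ch(.08,.105,p[2]),.15)
f0=np.array(robot.get_state()['force'])
for th in np.arange(1.65,0.05,-.16):
    robot.move_linear(tcp(th),.12)
    print(round(th,2),(np.array(robot.get_state()['force'])-f0).round(1))
robot.move_linear(tcp(0.04),.06)
q=tcp(0.0); q[2]-=.006; h=robot.move_linear(q,.03,threshold=12); s=robot.get_state(); print('press',h,s['ee_pos'][2]-.019,(s['force']-f0).round(1))
q[2]+=.12; robot.move_linear(q,.2)
robot.move_ptp(np.array([.48,.2,.46]),rotz(np.radians(-90))); robot.pause(.2);grab('wrist','b1'); grab('side','b1s'); print(robot.get_state()['time'])
im=cv2.imread('pics/b1s.png')[90:250,200:400];cv2.imwrite('pics/b1sz.png',cv2.resize(im,None,fx=3.5,fy=3.5,interpolation=2))
im=cv2.imread('pics/b1.png')[0:220,100:400];cv2.imwrite('pics/b1z.png',cv2.resize(im,None,fx=2.6,fy=2.6,interpolation=2))
E
```

```text
1.65 [ 0.4 -1.2 -1.2]
1.49 [ 0.9 -1.1 -0.3]
1.33 [-0.  -0.  -0.2]
1.17 [-0.5 -0.9 -0.6]
1.01 [ 1.1 -0.3 -1.2]
0.85 [ 0.7 -0.1  0.1]
0.69 [ 0.5 -1.8 -0.7]
0.53 [ 0.1 -1.1 -0.9]
0.37 [ 0.5 -1.2 -0.6]
0.21 [ 1.5 -1.3 -1.2]
press True 0.25110798266982054 [-3.3 -3.5 11.4]
62.7417
```

View pics/b1sz.png

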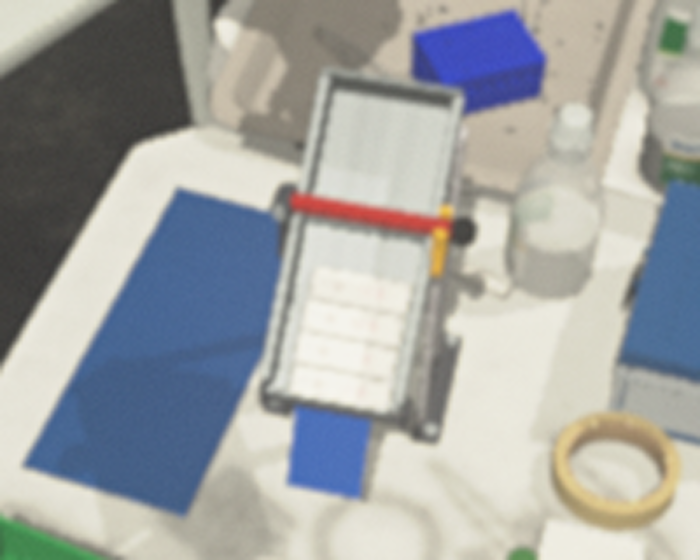

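View pics/b1z.png

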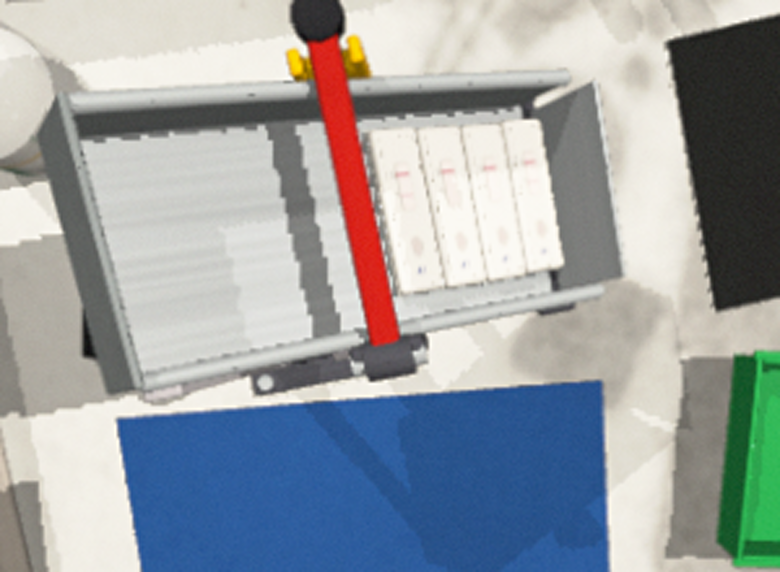

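Bar rests in the fork (zoom view: red bar across, knob outside at (318,12); press contact z 0.251 matches closed). Now measure dish and black mat.

```bash
python3 - <<'E'
from h import *
robot.gripper_to(.094)
R=rotz(np.radians(-90))
robot.move_ptp(np.array([.50,.06,.46]),R); robot.pause(.3); grab('wrist','e1')
robot.move_ptp(np.array([.50,-.10,.46]),R); robot.pause(.3); grab('wrist','e2'); print(robot.get_state()['time'])
E
```

```text
66.2
```

View pics/e1.png

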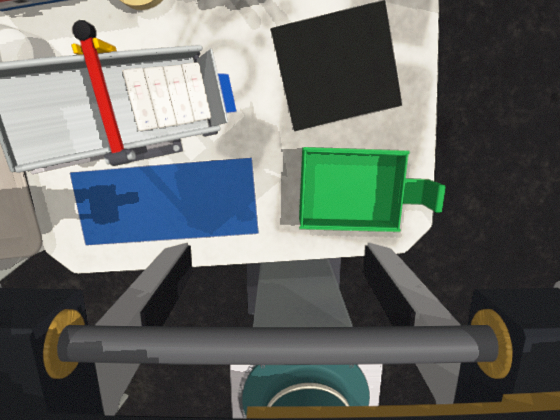

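View pics/e2.png

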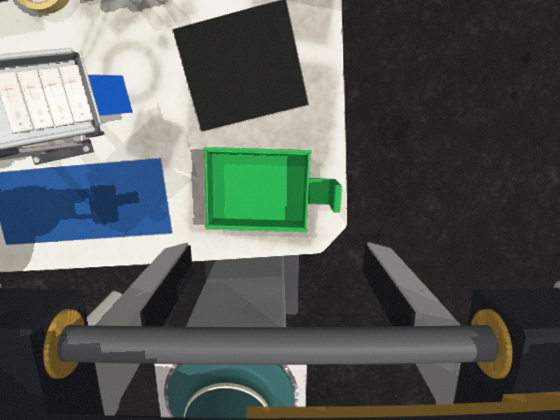

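```bash
python3 - <<'E'
import cv2
a=cv2.imread('pics/e1.png')[130:250,280:460];b=cv2.imread('pics/e2.png')[130:250,180:360]
import numpy as np
for n,x in(('e1z',a),('e2z',b)): cv2.imwrite(f'pics/{n}.png',cv2.resize(x,None,fx=4.4,fy=4.4,interpolation=2))
E
```

```text
(no output)
```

View pics/e1z.png

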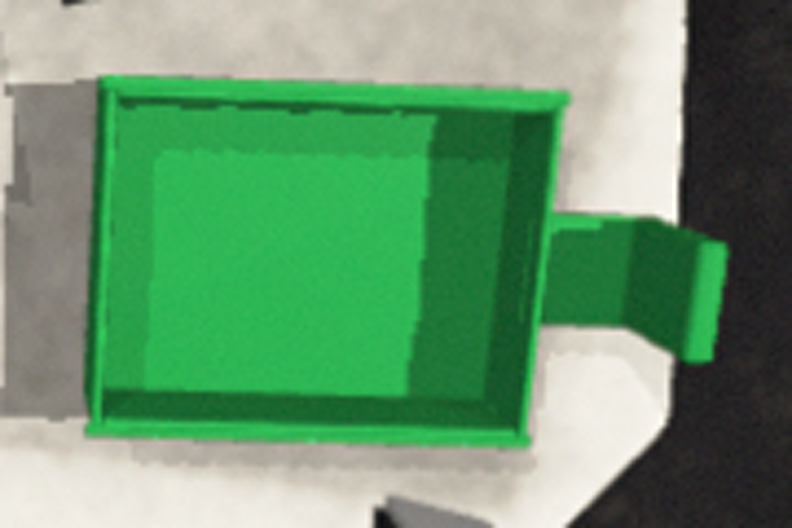

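View pics/e2z.png

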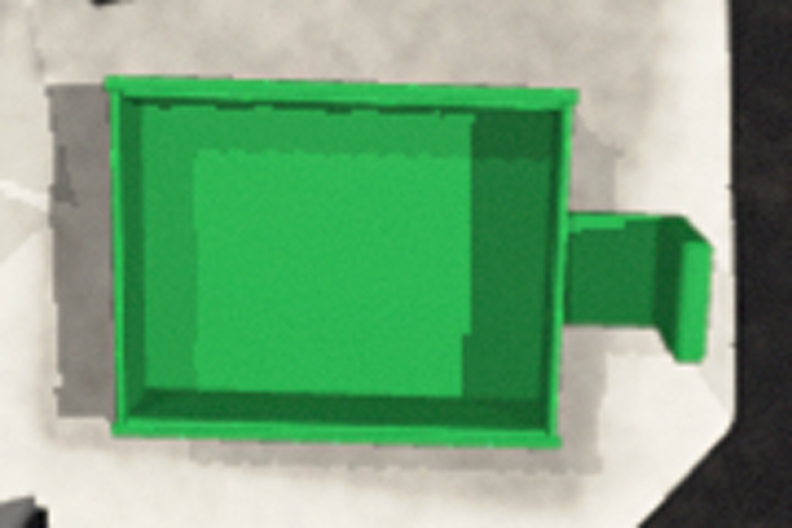

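```bash
python3 - <<'E'
from h import *
c1,im1=load('e1'); c2,im2=load('e2'); s=4.4
P1=lambda p:((p[0]+.5)/s-.5+280,(p[1]+.5)/s-.5+130); P2=lambda p:((p[0]+.5)/s-.5+180,(p[1]+.5)/s-.5+130)
A={'c+x-y':((101,77),(108,77)),'c-x-y':((570,93),(577,91)),'c+x+y':((88,434),(115,433)),'c-x+y':((527,445),(560,446)),
'tab o-':((727,243),(711,241)),'tab o+':((711,362),(702,361)),'tab i-':((699,238),(684,239)),'tab i+':((684,359),(678,360))}
X={}
for k,(a,b) in A.items(): X[k],e=tri([(c1,P1(a)),(c2,P2(b))]); print(k,X[k].round(4),round(e,4))
rim=sum(X[k] for k in A if k[0]=='c')/4; tab=sum(X[k] for k in A if k[0]=='t')/4
print('rim',rim,'tab',tab,'yaw tab->rim',np.degrees(np.arctan2(*(rim-tab)[1::-1])),np.linalg.norm((rim-tab)[:2]))
for a,b in(('c-x-y','c+x-y'),('c-x+y','c+x+y'),('c+x-y','c+x+y'),('c-x-y','c-x+y')):
    d=X[b]-X[a]; print(a,b,np.degrees(np.arctan2(d[1],d[0])).round(2),np.linalg.norm(d).round(4))
for c,im in((c1,im1),(c2,im2)):
    m=(cv2.cvtColor(im,cv2.COLOR_RGB2GRAY)<60).astype(np.uint8); m[:, 430 if c is c1 else 330:]=0; m[140:]=0; m[:,:165]=0
    cn=max(cv2.findContours(m,0,1)[0],key=cv2.contourArea); P=onz(c,cn.reshape(-1,2),.003)[:,:2]*1000; print('mat',cv2.minAreaRect(P.astype(np.float32)))
E
```

```text
c+x-y [0.5325 0.0209 0.0427] 0.0001
c-x-y [ 0.5284 -0.1517  0.0489] 0.0002
c+x+y [0.3968 0.0234 0.0479] 0.0
c-x+y [ 0.3915 -0.1492  0.0449] 0.0003
tab o- [ 0.481  -0.1949  0.0949] 0.0001
tab o+ [ 0.4387 -0.1935  0.0964] 0.0
tab i- [ 0.4817 -0.186   0.0923] 0.0006
tab i+ [ 0.4382 -0.1858  0.0918] 0.0004
rim [ 0.46228452 -0.06414308  0.04611562] tab [ 0.45992944 -0.19004948  0.09385573] yaw tab->rim 88.92840731545775 0.12592842733940035
c-x-y c+x-y 88.65 0.1728
c-x+y c+x+y 88.26 0.1727
c+x-y c+x+y 178.93 0.1358
c-x-y c-x+y 178.93 0.137
mat ((661.7316284179688, -37.40241241455078), (167.15213012695312, 187.57766723632812), 13.743435859680176)
mat ((661.197509765625, -37.980064392089844), (167.30909729003906, 187.02716064453125), 13.823533058166504)
```

```bash
python3 - <<'E'
from h import *
for p,y in [((.46,-.19,.075),88.7),(ch(-.331,0,.117),101.1),(ch(-.161,0,.117),101.1),((.691,-.160,.08),103.7)]: print(robot.ik(np.array(p),rotz(np.radians(y))))
R=rotz(np.radians(88.7)); robot.gripper_to(.042)
robot.move_ptp(np.array([.46,-.19,.20]),R); robot.pause(.1); grab('wrist','f0')
h=robot.move_linear(np.array([.46,-.19,.075]),.1,threshold=8); print('hit',h,robot.get_state()['ee_pos'])
robot.gripper_to(0); s=robot.get_state(); print('open',s['opening'],s['ee_pos'],s['force'])
robot.move_linear(np.array([.46,-.19,.20]),.1); s=robot.get_state();print(s['opening'],s['force'],s['moment'],s['time'])
grab('side','f1s'); grab('wrist','f1')
E
```

```text
[-0.12387388  0.45528651  0.55111411  2.060465   -0.35749482  0.71816111
  2.20283367]
[ 0.83917655  0.92218087 -1.08905815  1.48767416  0.84029223  1.24738821
  1.40541483]
[ 0.65338786  0.83936223 -1.0879343   1.63486111  0.79666353  1.17276423
  1.13514365]
[ 0.81302416  1.00071767 -1.09013509  1.45867912  0.91035933  1.23828297
  1.42253425]
hit False [ 0.46031073 -0.19007963  0.07548536]
open 0.01166783542430837 [ 0.46007222 -0.19004379  0.07506968] [-0.4822628   0.05346771  0.89865941]
0.011786287791027297 [ 0.40444011  0.59078593 -1.51103977] [-0.11374565  0.00107093 -0.01961418] 73.6167
```

View pics/f1s.png

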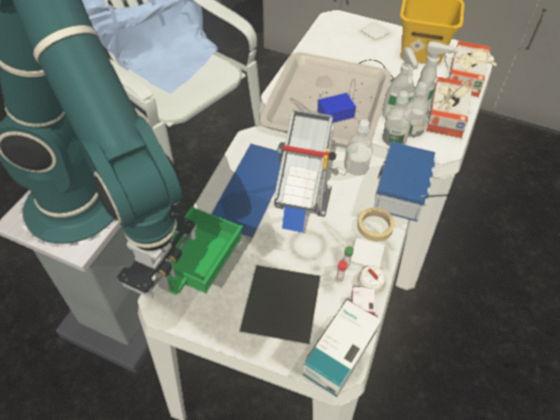

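View pics/f1.png

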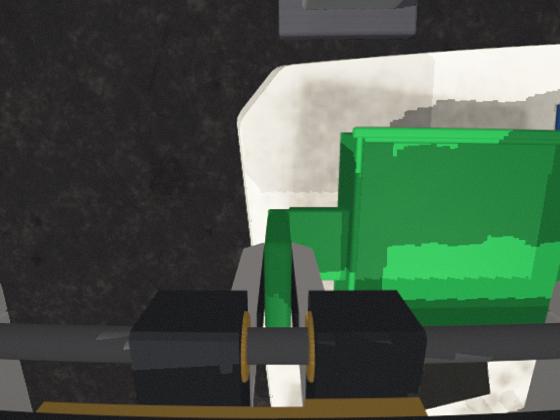

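Dish is held (opening 11.8 mm), off the table. Move in line with the chute and check before pushing.

```bash
python3 - <<'E'
from h import *
R=rotz(YAW)
try: robot.move_linear(ch(-.331,0,.20),.15,frame=R); print('lin')
except robot.PlanningError as e:
    print(e); robot.move_ptp(ch(-.331,0,.20),R)
robot.move_linear(ch(-.331,0,.117),.1)
robot.pause(.2); s=robot.get_state(); print(s['qpos'],s['ee_pos'],s['opening'],s['time'])
grab('side','g1s'); grab('scene','g1c'); grab('wrist','g1')
im=cv2.imread('pics/g1s.png')[100:360,180:400];cv2.imwrite('pics/g1sz.png',cv2.resize(im,None,fx=2.3,fy=2.3,interpolation=2))
im=cv2.imread('pics/g1c.png')[130:330,180:400];cv2.imwrite('pics/g1cz.png',cv2.resize(im,None,fx=3,fy=3,interpolation=2))
E
```

```text
lin
[-0.19149321  0.71521218  0.58598384  1.52840892 -0.43690913  1.03029947
  2.27318146] [ 0.67398729 -0.16233728  0.1175878 ] 0.012151034316807535 76.4833
```

View pics/g1sz.png

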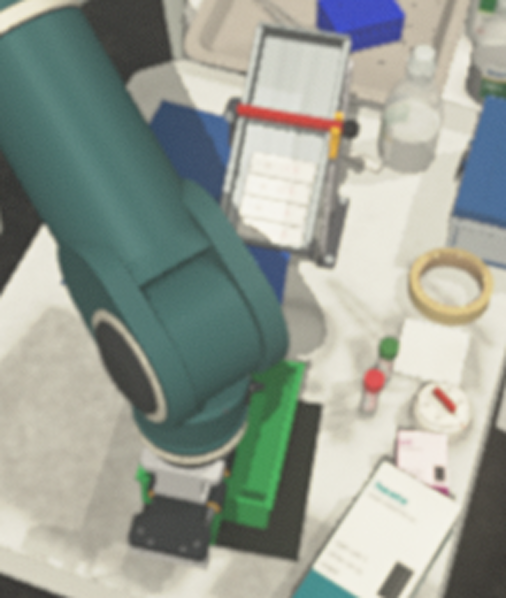

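View pics/g1cz.png

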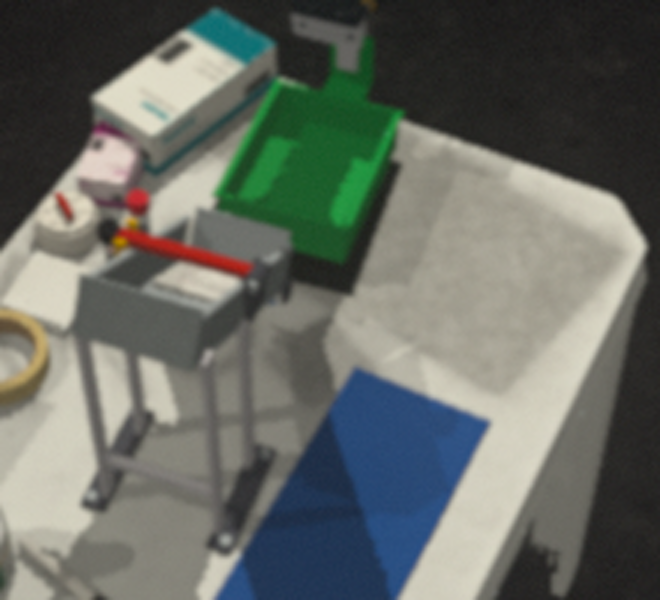

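View pics/g1.png

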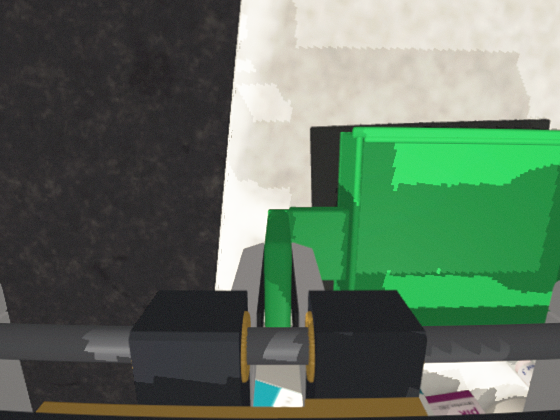

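Dish is level and in line (scene view: dish right before the mouth, bar in catch, vials clear). Push.

```bash
python3 - <<'E'
from h import *
f0=np.array(robot.get_state()['force'])
H=lambda e: ch(e-.211,0,.1165)
robot.move_linear(H(-.04),.1)
print((robot.get_state()['force']-f0).round(2))
hit=robot.move_linear(H(.051),.05,threshold=20); robot.pause(1.0)
s=robot.get_state(); r=s['ee_pos']-M0; print(hit,'end x',r@U+.211,r@V,r[2],(s['force']-f0).round(2),s['opening'],s['time'])
grab('side','i1s'); grab('scene','i1c'); grab('wrist','i1')
im=cv2.imread('pics/i1s.png')[100:360,180:400];cv2.imwrite('pics/i1sz.png',cv2.resize(im,None,fx=2.3,fy=2.3,interpolation=2))
im=cv2.imread('pics/i1c.png')[130:330,180:400];cv2.imwrite('pics/i1cz.png',cv2.resize(im,None,fx=3,fy=3,interpolation=2))
E
```

```text
[ 0.36  0.26 -0.73]
False end x 0.051000238416748 -7.998033184172804e-06 0.11651182544876508 [ 0.28 -0.38 -1.76] 0.01142675550687409 80.55
```

View pics/i1sz.png

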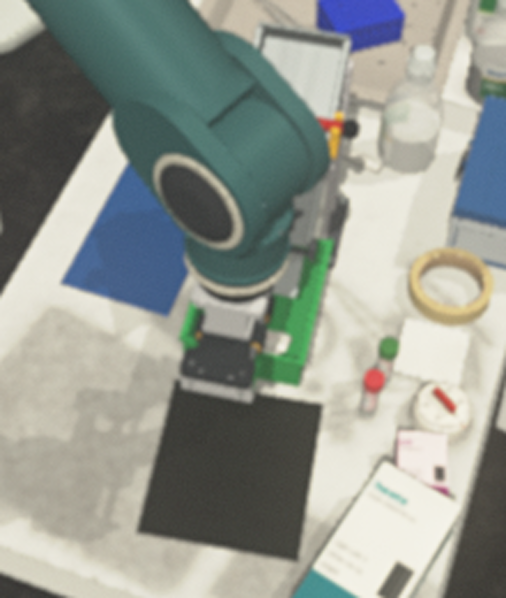

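View pics/i1cz.png

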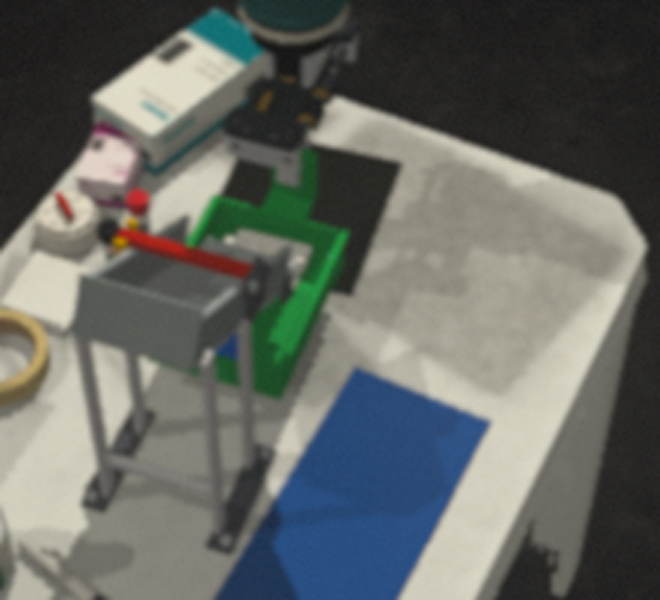

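View pics/i1.png

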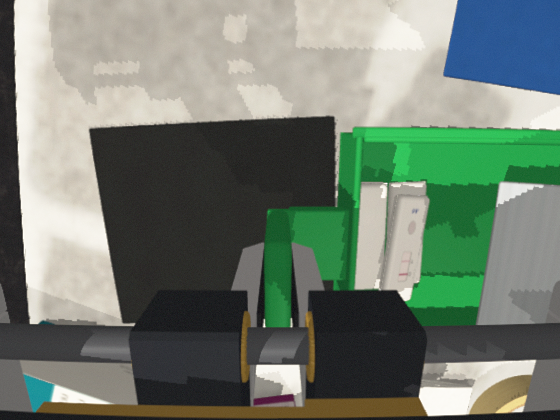

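Cassettes are piled by the handle-end wall of the dish; the chute interior seems empty but is hidden. Draw back and count.

```bash
python3 - <<'E'
from h import *
robot.pause(.5)
robot.move_linear(ch(-.12-.211,0,.1165),.06); robot.pause(.2)
grab('side','j1s'); grab('scene','j1c'); grab('wrist','j1'); print(robot.get_state()['time'],robot.get_state()['opening'])
im=cv2.imread('pics/j1s.png')[100:360,180:400];cv2.imwrite('pics/j1sz.png',cv2.resize(im,None,fx=2.3,fy=2.3,interpolation=2))
im=cv2.imread('pics/j1c.png')[150:260,190:360];cv2.imwrite('pics/j1cz.png',cv2.resize(im,None,fx=4.5,fy=4.5,interpolation=2))
E
```

```text
84.55 0.011883926647038485
```

View pics/j1sz.png

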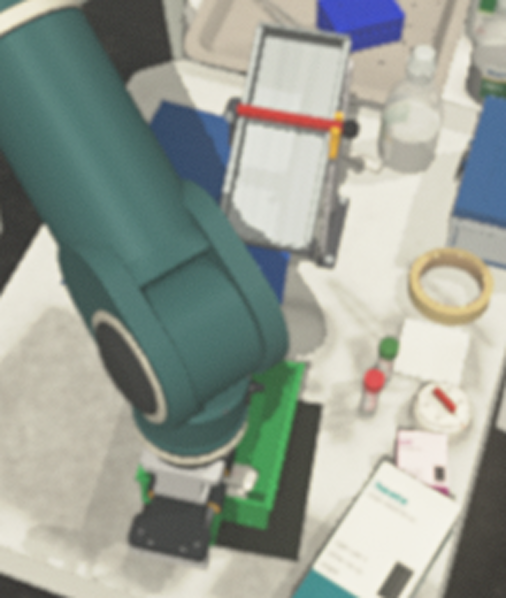

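View pics/j1cz.png

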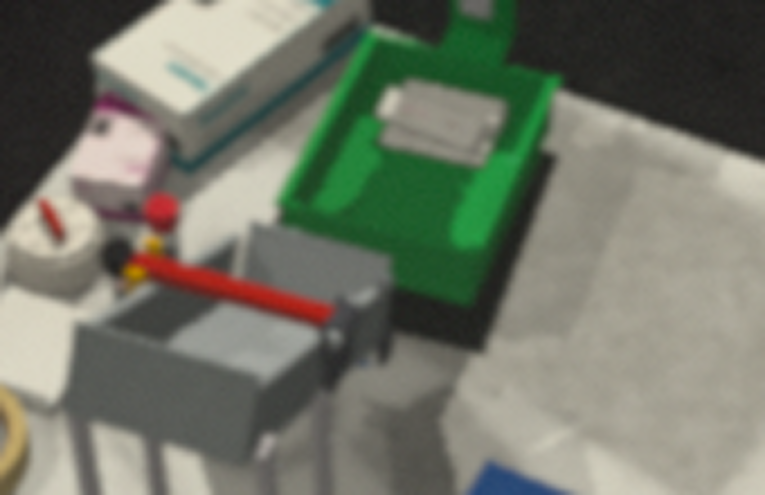

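View pics/j1.png

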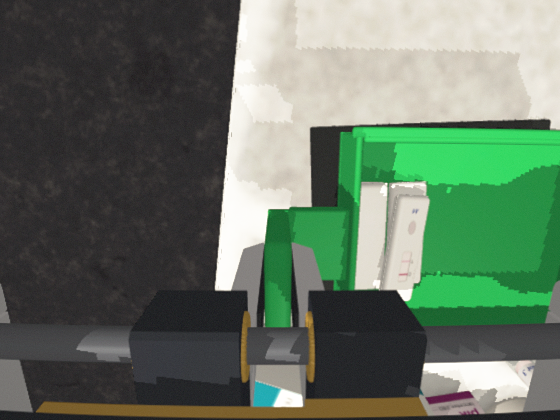

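Chute empty, gate shut, bar in catch, white stack in the dish. Check the teal box's clearance, then place.

```bash
python3 - <<'E'
from h import *
cs,_=load('j1s'); cc,_=load('j1c')
X,e=tri([(cs,(180+387/2.3,100+462/2.3)),(cc,(190+187/4.5,150+130/4.5))]); print('box corner',X,e)
print(onz(cs,[(305,382),(304,372)],X[2]))
E
```

```text
box corner [0.81125277 0.00639386 0.04857863] 0.0052752797013787475
[[ 0.7971106  -0.21422849  0.04857863]
 [ 0.78663552 -0.19475376  0.04857863]]
```

```bash
python3 - <<'E'
from h import *
a=np.radians(103.7); d=np.array([np.cos(a),np.sin(a),0]); T=np.array([.6613,-.0377,0])-.126*d
R=rotz(a)
T[2]=.120; robot.move_linear(T,.08,frame=R)
T[2]=.090; robot.move_linear(T,.06)
T[2]=.0775; h=robot.move_linear(T,.02,threshold=4); s=robot.get_state(); print(h,s['ee_pos'],s['force'])
robot.pause(.3); robot.gripper_to(.040); robot.pause(.2)
p=np.array(s['ee_pos']); p[2]=.22; robot.move_linear(p,.12)
robot.move_ptp(np.array([.52,-.06,.44]),rotz(np.radians(-90))); robot.pause(.3); grab('wrist','k1'); grab('side','k1s'); print(robot.get_state()['time'])
E
```

```text
True [ 0.69102558 -0.16008011  0.07811726] [-0.66080963  0.0311939   5.54493926]
92.1833
```

View pics/k1.png

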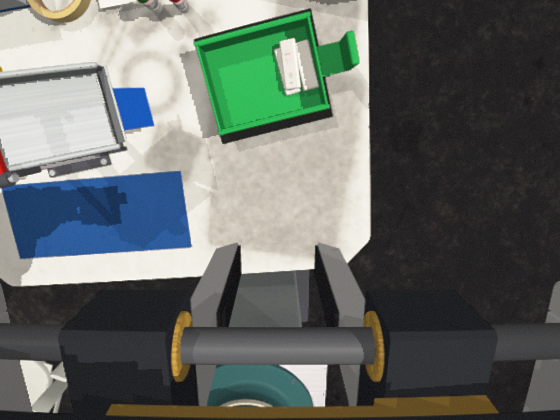

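View pics/k1s.png

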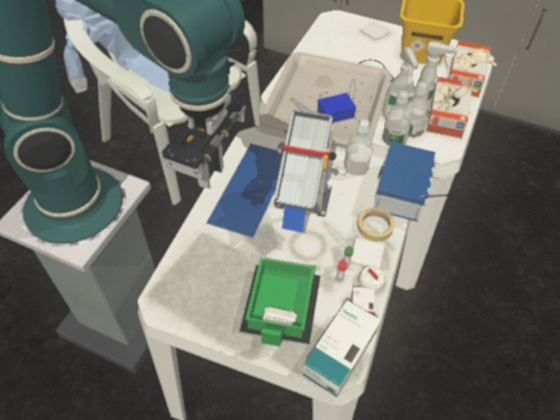

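Dish stands on the black mat, stack at k1 (295,67). One close look to count and check centring.

```bash
python3 - <<'E'
from h import *
robot.move_ptp(np.array([.60,-.06,.36]),rotz(np.radians(-90))); robot.pause(.3); c,im=grab('wrist','l1')
for z,lo,hi,n in[(.053,(45,100,40),(80,255,255),'green')]:
    m=cv2.inRange(cv2.cvtColor(im,cv2.COLOR_RGB2HSV),lo,hi); m=cv2.morphologyEx(m,cv2.MORPH_OPEN,np.ones((45,45)))
    cn=max(cv2.findContours(m,0,1)[0],key=cv2.contourArea); print(n,cv2.minAreaRect((onz(c,cn.reshape(-1,2),z)[:,:2]*1000).astype(np.float32)))
robot.move_ptp(np.array([.60,-.16,.36]),rotz(np.radians(-90))); robot.pause(.2); c,im=grab('wrist','l2')
a=cv2.imread('pics/l1.png')[0:230,150:400];b=cv2.imread('pics/l2.png')[0:230,50:300]
cv2.imwrite('pics/l12.png',cv2.resize(np.hstack([a,b]),None,fx=1.6,fy=1.6,interpolation=2)); print(robot.get_state()['time'])
E
```

```text
green ((653.8408203125, -8.642593383789062), (133.90658569335938, 113.962158203125), 0.3816071152687073)
93.7917
```

View pics/l12.png

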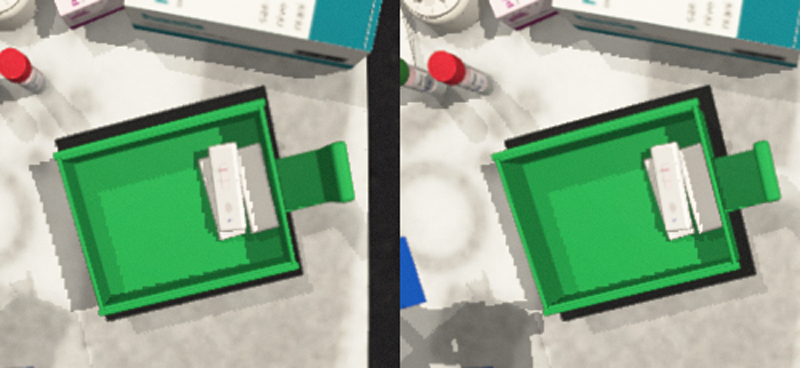

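```bash
python3 - <<'E'
from h import *
c1,i1=load('l1'); c2,i2=load('l2')
P1=lambda u,v:(150+u/1.6,v/1.6);P2=lambda u,v:(50+(u-400)/1.6,v/1.6)
X=[tri([(c1,P1(*a)),(c2,P2(*b))])[0] for a,b in [((56,156),(493,156)),((265,99),(699,99)),((300,269),(740,269)),((103,318),(546,316))]]
print(np.round(X,4),np.mean(X,0))
a=cv2.resize(i1[75:165,265:345],None,fx=6.5,fy=6.5,interpolation=2);b=cv2.resize(i2[75:165,195:255],None,fx=6.5,fy=6.5,interpolation=2)
cv2.imwrite('pics/l3.png',cv2.cvtColor(cv2.resize(np.hstack([a,b]),(780,502)),cv2.COLOR_RGB2BGR))
E
```

```text
[[ 0.7033  0.0593  0.0562]
 [ 0.7464 -0.1061  0.0503]
 [ 0.6133 -0.138   0.0571]
 [ 0.5727  0.0263  0.0587]] [ 0.65891922 -0.03961316  0.05557945]
```

View pics/l3.png

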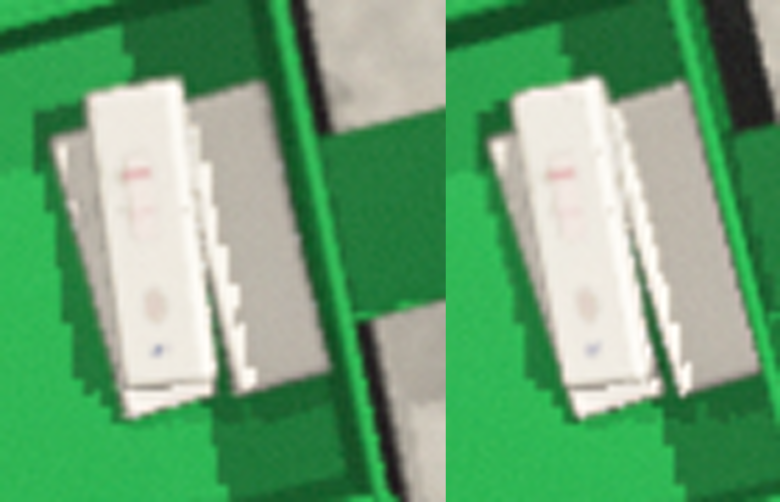

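Three are directly visible; check heights for the hidden fourth.

```bash
python3 - <<'E'
from h import *
c1,_=load('l1'); c2,_=load('l2')
s=502/585 # resized factor
w1=520*780/910; k=6.5*780/910; kv=6.5*502/585
P1=lambda u,v:(265+u/k,75+v/kv);P2=lambda u,v:(195+(u-w1)/k,75+v/kv)
for n,a,b in [('top',(88,94),(512,98)),('top',(180,78),(602,78)),('top',(214,378),(658,375)),('top',(125,388),(566,385)),('right',(265,83),(686,83)),('right',(330,370),(758,370)),('leftunder',(52,138),(490,140)),('leftunder bot',(127,416),(580,416)),('right bl',(238,393),(683,394)),('rimR',(352,320),(779,318))]:
    X,e=tri([(c1,P1(*a)),(c2,P2(*b))]); print(n,X.round(4),round(e,4))
E
```

```text
top [ 0.7114 -0.0627  0.0278] 0.0006
top [ 0.7155 -0.0847  0.0288] 0.0002
top [ 0.6443 -0.095   0.0171] 0.0002
top [ 0.642  -0.0724  0.0215] 0.0002
right [ 0.7143 -0.105   0.0303] 0.0003
right [ 0.6471 -0.1218  0.0369] 0.0002
leftunder [ 0.7023 -0.0539  0.0126] 0.0004
leftunder bot [ 0.6336 -0.0733  0.0075] 0.0002
right bl [ 0.6401 -0.1012  0.0168] 0.0003
rimR [ 0.6592 -0.127   0.0355] 0.0
```

```bash
python3 - <<'E'
from h import *
for a in (38,30,22):
    t=np.radians(a); z=np.array([np.sin(t),0,-np.cos(t)]); y=np.array([0,1.,0]); R=np.c_[np.cross(y,z),y,z]
    D=cam('wrist'); look=-.251*R[:,0]+.968*R[:,2]
    C=np.array([.665,-.095,.02])-.36*look; p=C-R@np.array([.0734,.001,-.1602]); q=robot.ik(p,R); print(a,p.round(3),q)
    if q is not None:
        robot.move_ptp(np.array([.5,-.09,.36]),rotz(np.pi/2)); robot.move_ptp(p,R); robot.pause(.3); grab('wrist','m1'); grab('scene','m1c'); break
print(robot.get_state()['time'])
im=cv2.imread('pics/m1.png')[120:300,180:400];cv2.imwrite('pics/m1z.png',cv2.resize(im,None,fx=3.3,fy=3.3,interpolation=2))
im=cv2.imread('pics/m1c.png')[160:250,230:350];cv2.imwrite('pics/m1cz.png',cv2.resize(im,None,fx=6,fy=6,interpolation=2))
E
```

```text
38 [ 0.536 -0.096  0.158] [ 1.27507861  0.37553107 -1.21008137  2.32940695  1.59570058  0.22058191
  0.26276727]
99.15
```

View pics/m1z.png

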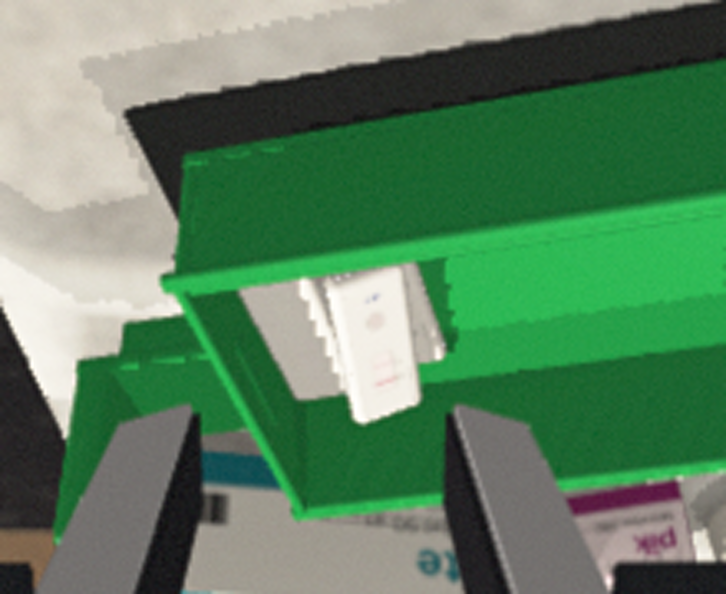

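View pics/m1cz.png

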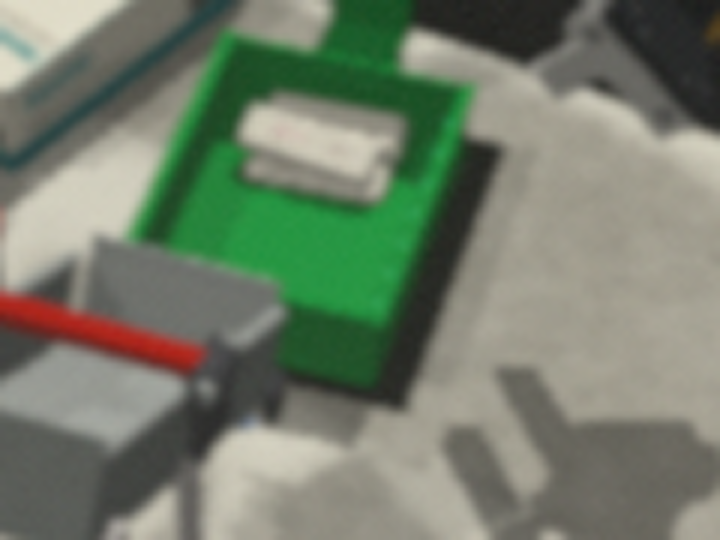

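```bash
python3 - <<'E'
from h import *
robot.move_ptp(np.array([.5,-.09,.40]),rotz(np.pi/2))
for y0 in ((0,-1.,0),):
  for a in (35,28,20,12,5):
    t=np.radians(a); z=np.array([-np.sin(t),0,-np.cos(t)]); y=np.array(y0); R=np.c_[np.cross(y,z),y,z]
    look=-.251*R[:,0]+.968*R[:,2]
    C=np.array([.675,-.085,.02])-.40*look; p=C-R@np.array([.0734,.001,-.1602]); q=robot.ik(p,R); print(a,p.round(3),q)
    if q is not None:
        robot.move_ptp(np.array([.62,-.085,.40]),rotz(-np.pi/2)); robot.move_ptp(p,R); robot.pause(.3); grab('wrist','n1'); break
print(robot.get_state()['time'])
im=cv2.imread('pics/n1.png')[120:300,180:400];cv2.imwrite('pics/n1z.png',cv2.resize(im,None,fx=3.3,fy=3.3,interpolation=2))
E
```

```text
35 [ 0.827 -0.084  0.19 ] None
28 [ 0.805 -0.084  0.208] None
20 [ 0.778 -0.084  0.224] [-0.23188335  1.15720918  1.07710728  0.68887152 -0.80877319  1.93043245
 -1.18236093]
104.6167
```

View pics/n1z.png

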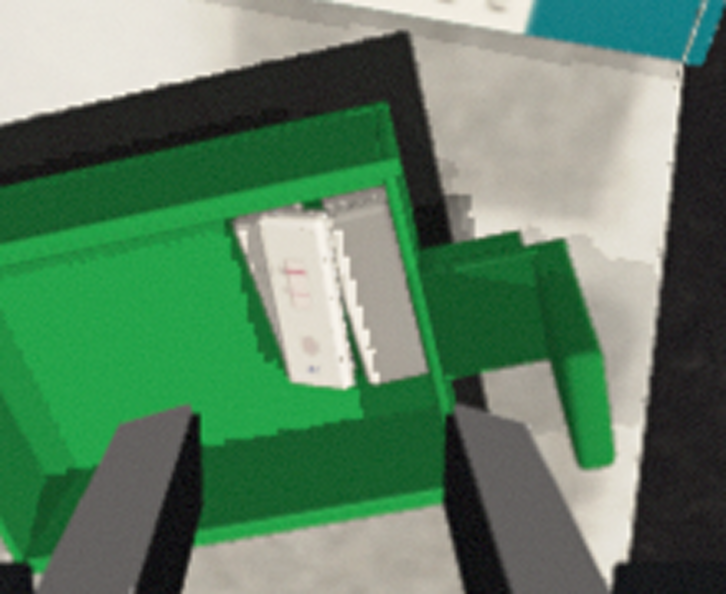

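```bash
python3 - <<'E'
import cv2
im=cv2.imread('pics/j1.png')[160:310,330:450];cv2.imwrite('pics/j1z.png',cv2.resize(im,None,fx=4,fy=4,interpolation=2))
E
```

```text
(no output)
```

View pics/j1z.png

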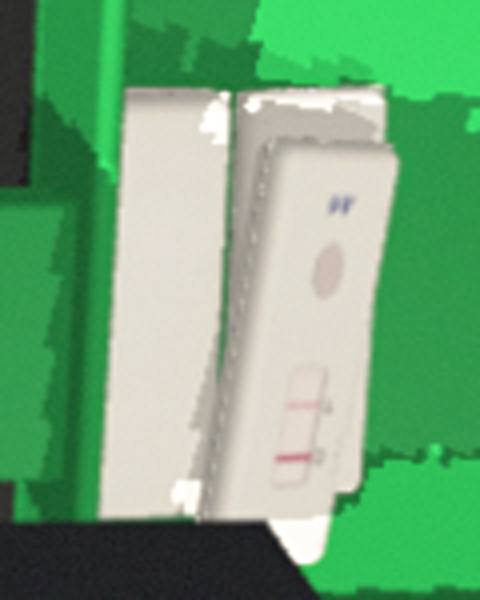

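A fourth could be hidden under the leaning piece; first make sure none is elsewhere.

```bash
python3 - <<'E'
from h import *
robot.move_ptp(np.array([.62,-.085,.42]),rotz(-np.pi/2))
robot.move_ptp(np.array([.58,.16,.46]),rotz(np.radians(-90))); robot.pause(.3); grab('wrist','o1')
robot.move_ptp(np.array([.46,.26,.46]),rotz(np.radians(-90))); robot.pause(.3); grab('wrist','o2'); print(robot.get_state()['time'])
E
```

```text
108.0
```

View pics/o1.png

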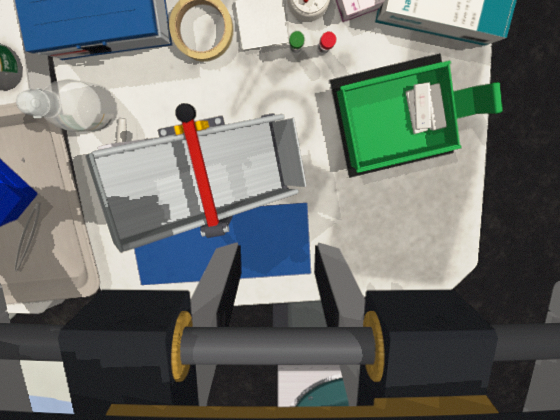

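View pics/o2.png

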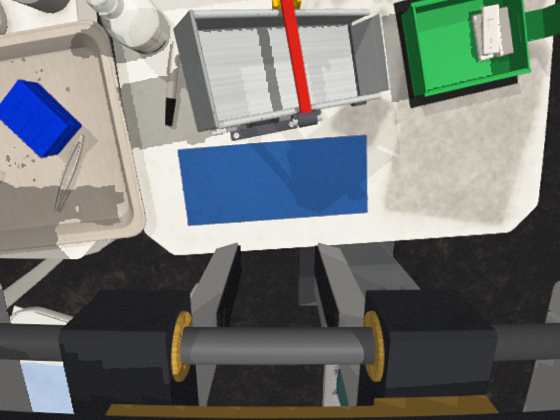

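```bash
python3 - <<'E'
import cv2
im=cv2.imread('pics/n1.png')[168:245,240:320];cv2.imwrite('pics/n1zz.png',cv2.resize(im,None,fx=7.5,fy=7.5,interpolation=2))
E
```

```text
(no output)
```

View pics/n1zz.png

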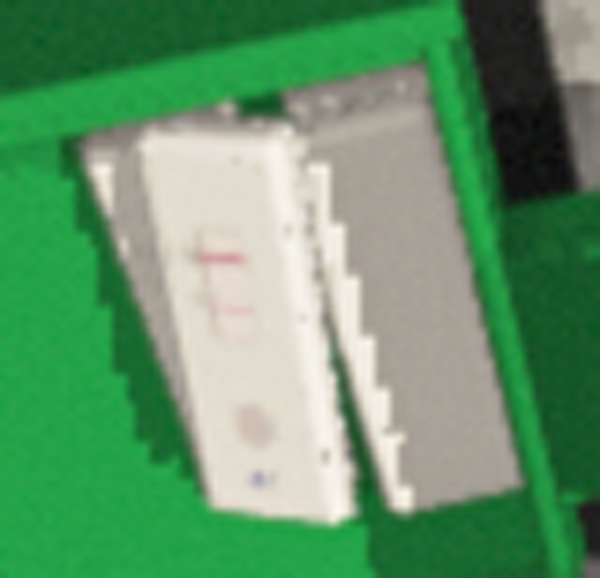

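```bash
python3 - <<'E'
from h import *
robot.move_ptp(np.array([.5,-.09,.40]),rotz(np.pi/2))
t=np.radians(18); z=np.array([np.sin(t),0,-np.cos(t)]); y=np.array([0,1.,0]); R=np.c_[np.cross(y,z),y,z]
look=-.251*R[:,0]+.968*R[:,2]
C=np.array([.64,-.10,.02])-.29*look; p=C-R@np.array([.0734,.001,-.1602]); print(p)
# keep fingertips clear of the dish (rim 0.053)
tip=p+.019*z; print('tip',tip)
robot.move_ptp(p,R); robot.pause(.3); grab('wrist','q1'); print(robot.get_state()['time'])
im=cv2.imread('pics/q1.png')[130:280,200:360];cv2.imwrite('pics/q1z.png',cv2.resize(im,None,fx=4,fy=4,interpolation=2))
robot.move_ptp(np.array([.5,-.09,.40]),rotz(np.pi/2))
E
```

```text
[ 0.60333742 -0.101       0.13480983]
tip [ 0.60920874 -0.101       0.11673976]
112.7333
```

View pics/q1z.png

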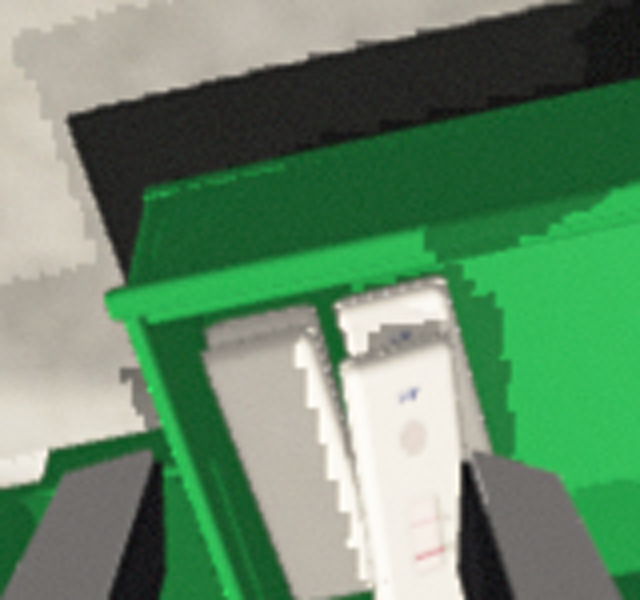

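```bash
python3 - <<'E'
from h import *
c1,_=load('l1'); c2,_=load('l2'); c3,_=load('q1'); c4,_=load('n1')
k=6.5*780/910; kv=6.5*502/585; w1=520*780/910
P1=lambda u,v:(265+u/k,75+v/kv);P2=lambda u,v:(195+(u-w1)/k,75+v/kv);Q=lambda u,v:(200+u/4,130+v/4); N=lambda u,v:(240+u/7.5,168+v/7.5)
print('right top handle-side near corner',tri([(c1,P1(330,370)),(c3,Q(207,350))]),tri([(c4,N(522,487)),(c3,Q(207,350))]))
print('right top inner near corner',tri([(c1,P1(254,384)),(c3,Q(300,332))]),tri([(c4,N(413,508)),(c3,Q(300,332))]))
print('right bottom? inner near corner',tri([(c1,P1(238,393)),(c3,Q(318,307))]),tri([(c4,N(395,512)),(c3,Q(318,307))]))
print('top piece near corners',tri([(c1,P1(214,378)),(c3,Q(345,370))]),tri([(c1,P1(125,388)),(c3,Q(455,340))]))
print('near rim corner',tri([(c1,(150+300/1.6,269/1.6)),(c3,Q(108,296))]))
E
```

```text
right top handle-side near corner (array([ 0.64636807, -0.12252276,  0.02048195]), np.float64(0.00141957627578824)) (array([ 0.64542787, -0.12147792,  0.02165907]), np.float64(0.00047637142304461573))
right top inner near corner (array([ 0.6426178 , -0.10334535,  0.01943459]), np.float64(0.001650828003130704)) (array([ 0.64106886, -0.10328674,  0.02155417]), np.float64(0.0015924630263234683))
right bottom? inner near corner (array([ 0.6399736, -0.0997098,  0.0138739]), np.float64(0.0017686174973960526)) (array([ 0.6373153 , -0.10012334,  0.01786875]), np.float64(0.0021318210723229726))
top piece near corners (array([ 0.6447276 , -0.09331993,  0.03010237]), np.float64(0.0007758971968370757)) (array([ 0.64167838, -0.07112704,  0.02377807]), np.float64(0.0012134349229057447))
near rim corner (array([ 0.61308443, -0.13689157,  0.0536555 ]), np.float64(0.00161547495558844))
```

The pile shows three pieces for sure; probe heights lightly with closed fingertips to confirm a fourth layer.

```bash
python3 - <<'E'
from h import *
robot.gripper_to(0)
R=rotz(np.radians(13.7))
for n,(x,y) in {'top':(.678,-.078),'right':(.680,-.1045),'floor':(.655,-.0)}.items():
    robot.move_ptp(np.array([x,y,.16]),R) if n=='top' else robot.move_linear(np.array([x,y,.12]),.15)
    robot.move_linear(np.array([x,y,.070]),.1); robot.pause(.2)
    h=robot.move_linear(np.array([x,y,.0275]),.015,threshold=2.0); z=robot.get_state()['ee_pos'][2]
    print(n,h,'tip z',round(z-.019,4)); robot.move_linear(np.array([x,y,.12]),.15)
print(robot.get_state()['time'])
robot.move_ptp(np.array([.52,-.06,.44]),rotz(np.radians(-90))); robot.pause(.3); grab('wrist','r1')
im=cv2.imread('pics/r1.png')[0:150,180:370];cv2.imwrite('pics/r1z.png',cv2.resize(im,None,fx=4,fy=4,interpolation=2))
E
```

```text
top True tip z 0.0312
right True tip z 0.0244
floor False tip z 0.0085
128.325
```

View pics/r1z.png

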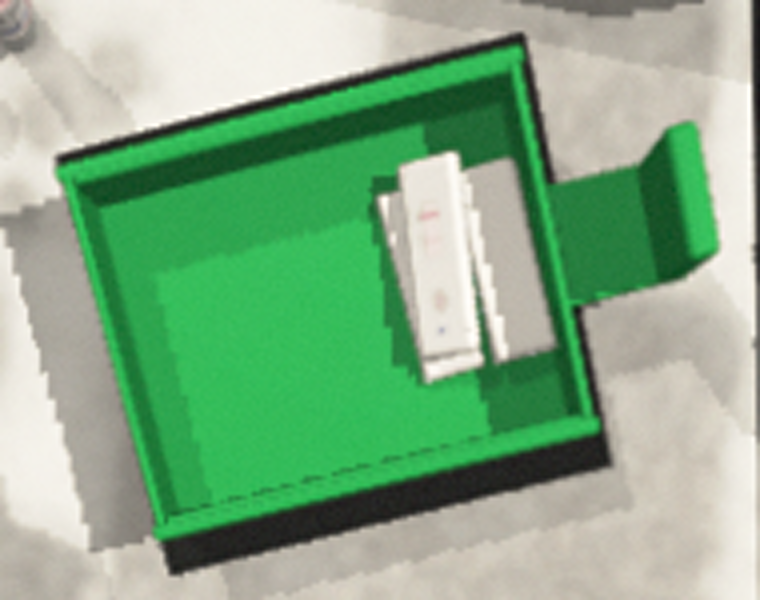

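```bash
python3 - <<'E'
from h import *
print(robot.get_state()['time']); robot.sign_off()
E
```

```text
130.0
the job is handed in; nothing more can be done
```

The job is handed in at 130 s of 210 s, and by my last checks everything was done as asked. Four cassettes were on the blue mat at this start; cassette five was absent.

**What I did**
- I loaded all four cassettes at the loading place in the chute.
- I pressed the red bar down until it met resistance at z = 0.251 m, where its closed top face should be.
- I held the dish with its underside about 42 mm off the table and pushed the paddle to 51 mm past the mouth edge. The cassettes slid into the dish.
- I drew it back and stood the dish on the black mat.

**What the last checks showed**
- **Chute:** it is empty, the gate is shut and the bar lies in its catch.
- **Mats and bystanders:** the blue mat is empty. The vials were not touched or approached and look unmoved, and the marker was never approached.
- **Dish position:** its middle is at (0.659, -0.040) m and the mat's at (0.661, -0.038) m, about 3 mm apart.

**One uncertainty:** I could only see three cassettes directly in the dish, because they are piled. A light fingertip touch on the piece by the handle wall read 24.4 mm. That is well above the 17 mm of a single layer, so the fourth should lie under it. No cassette was visible anywhere else on the table or in the chute.

**Disagreement:** earlier triangulated heights of the pile scattered by up to about 10 mm, which is why I touched it to check.

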